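# Nest the corner guards on the rack and close its keeper

## Robot

A 6-joint arm with a two-finger parallel gripper is mounted at the origin on the work surface. World frame = base frame: x ahead of the robot, y to its left, z up, the work surface at z = 0. Lengths are in m, angles in rad, forces in N, time in s.
With the tool pointing down it reaches from about 0.35 to 0.975 m from the base axis. Payload 17.4 kg.
Tool frame: the origin (TCP) lies midway between the tips of the shut fingers; the grasp point (between the pads) lies 19 mm behind it; z points along the fingers, x is the direction in which the jaws open and shut, and the axes are right-handed (so a half turn about z gives the same grasp; the last joint's range is limited). The gripper opens to 85 mm and grips with 20 to 120 N. Pads are 22 mm wide; open, the fingers measure 114 mm over their backs; the gripper's body (76 mm by 85 mm) begins 54 mm behind the grasp point. The pads swing forward as they close: fully open they stand 13 mm farther back than shut.
Start: joints at [-0.038, 0.116, 1.442, -0, 1.584, -0.038], TCP at [0.675, -0, 0.195] pointing down, gripper open.
Joint ranges: [-2.83, 2.83], [-0.83, 2.19], [0.07, 2.5], [-1.14, 4.28], [0.01, 3], [-2.97, 2.97]. Speed limits (rad/s): [1.89, 1.89, 2.22, 3.14, 3.14, 3.14].

## Interface

Orientations are given as a unit quaternion [x, y, z, w].
In Python, from rig import sensors, cams, finish_job gives the robot as it stands.
- The arm moves only by the tool servo_tool, never from a script. Its argument "rows" is a list of rows, each an object of numbers: "tx", "ty", "tz": the shift along the tool's x, y, z in units of 30 mm (1.0 is 30 mm); "wx", "wy", "wz": the turn, a rotation vector about the tool's x, y, z in units of 5 degrees (1.0 is 5 degrees); "jaw": the gripper's target within -1 to 1 (fully open at 1, half-way at 0, shut at -1). A call has 1 to 8 rows; each row shifts and turns the pose as measured when the row begins, along the tool's axes as they then stand; what a row does not reach is not made up. A row lasts 1/12 s, in which the tool goes at most 41.7 mm and 7.16 degrees, less where a joint would pass 70% of its speed; a pose out of reach is approached as far as the arm can. A call is refused whole if a number of a shift passes 1 or a number of a turn 1, either way. A call with a gripper value outside its range is refused whole. The fingers move at their own pace and stop on an object; "newtons" is the grip in N (left out, the last holds). Time passes only in rows, so rows that do not move let the fingers close. It gives the time, the measured TCP pose, the force and the opening at its end, in the units of the state.
- sensors.get_state(): the state, without advancing time (a new reading comes with each control period).
- cams.get_image(name): name is "scene" or "side" or "wrist"; returns (picture, depth): 480x640x3 uint8, red, green, blue; 480x640 float32, m along the optical axis (not along the pixel's ray), 0 where there is no reading.
- cams.get_calibration(name): a dict with "mtx" (3x3 intrinsics, pixels), "D" ([k1, k2, p1, p2, k3] as OpenCV has them; the pictures are not rectified), "view" (4x4, takes a point from world to camera coordinates). Camera axes: x right, y down, z forward; pixel columns grow to the right and rows downward; lengths in m; the calibration is good to about 2 mm. A picture is of the moment at which its call begins: read the wrist's pose just before it. get_calibration takes no time and is no camera call; for the wrist camera it gives the pose at the moment of the call.
- finish_job(): hands the job in, once; it reports no verdict.
The state is a dict: "t": time; "joint_positions": joint angles; "dq": joint speeds; "joint_torque": joint torques, N m; "ee_pos": TCP position; "tool_rot": TCP orientation; "contact_force": force on the tool from outside, world axes, zero at the start; "ft_torque": the same for the moment, N m; "finger_gap": opening from 0.0 (shut) to 1.0 (fully open).
Only numpy, scipy, OpenCV 4.12 (cv2) and the standard library are available. Lean on these libraries where they do the work, as an engineer would, in place of code of your own. Each camera call takes 0.05 s, during which the arm holds its last target.

## Task

Put the games table's loose corner guards away in the drawer's rack: press the rack's release button so that its keeper drops open, then lay every grey corner guard peak up over the rack's ridge, one nested snugly over the other, legs lined up and ends flush with the ridge. Once all of them are nested, push the keeper back up until it stands upright over the nest. Leave the other things in the drawer where they are.

Things in the scene. Friction and masses are not known exactly. Their poses are not given: they have to be found in the camera images.
- rack: Rack fixed to the drawer bottom: wooden base plate 175 x 160 x 8 mm with a steel ridge, a keeper lever and a release button. Origin on the drawer bottom under the ridge's middle; x along the ridge, y towards the keeper. The keeper's hinge is parallel to x at y = 70 mm, 30 mm up. Both ends of the ridge are free.
- ridge (a point): Middle of the ridge's top edge, 45 mm above the drawer bottom; axes as the rack's. The ridge is a square steel bar 60 mm long lying level on its corner: a 90-degree roof, 42 mm wide. Guards saddle it peak up. Here the centre of the k-th seated guard (k = 1 lowest) is x = 0, y = 0, z = 8.5 k - 14 mm.
- keeper (a joint): Keeper, rad: 0 = upright at its stop, 1.05 = dropped away from the ridge (to the rack's +y). Upright, its top arm reaches over the ridge, underside 111 mm up, and blocks loading; it is just over centre and stays by its weight; 0.15 rad out it falls. Lift it by pushing its cross-bar inwards and up its arc (about 2 N) to the stop.
- keeper_bar (a point): Middle of the keeper's round steel cross-bar, 12 mm thick, 60 mm long, parallel to the ridge, atop the upright, 86 mm from the hinge. Upright it is 116 mm above the drawer bottom, dropped about 73 mm. Axes turn with the keeper, x along the bar. Its outer side (away from the ridge) and both ends are free.
- release (a joint): Release button: 0 = out, 0.008 m = fully down; about 5 N presses it fully and it springs back. Pressing it about 5 mm or more tips the keeper over centre, which then drops.
- button_top (a point): Centre of the top face of the black release button, 24 mm in diameter, pressed straight down; at x = 85, y = 86 mm in the rack's frame, its top 70 mm above the drawer bottom when out, 8 mm proud of its 32 mm square housing.
- guard0_mid (a point): Grey plastic corner guard, about 70 g: 90-degree angle section 60 mm long, legs 34 mm wide, 6 mm thick. Starts like a tent on its leg edges, peak up, 28 mm high, 48 mm wide. Point: centre, 14 mm below the peak edge; x along the peak edge, z up through it. End faces are flat, 60 mm apart. All guards are alike; some may be absent (None).
- guard1_mid (a point): Grey plastic corner guard, about 70 g: 90-degree angle section 60 mm long, legs 34 mm wide, 6 mm thick. Starts like a tent on its leg edges, peak up, 28 mm high, 48 mm wide. Point: centre, 14 mm below the peak edge; x along the peak edge, z up through it. End faces are flat, 60 mm apart. All guards are alike; some may be absent (None).
- guard2_mid (a point): Grey plastic corner guard, about 70 g: 90-degree angle section 60 mm long, legs 34 mm wide, 6 mm thick. Starts like a tent on its leg edges, peak up, 28 mm high, 48 mm wide. Point: centre, 14 mm below the peak edge; x along the peak edge, z up through it. End faces are flat, 60 mm apart. All guards are alike; some may be absent (None).
- guard3_mid (a point): Grey plastic corner guard, about 70 g: 90-degree angle section 60 mm long, legs 34 mm wide, 6 mm thick. Starts like a tent on its leg edges, peak up, 28 mm high, 48 mm wide. Point: centre, 14 mm below the peak edge; x along the peak edge, z up through it. End faces are flat, 60 mm apart. All guards are alike; some may be absent (None).
- guard4_mid (a point): Grey plastic corner guard, about 70 g: 90-degree angle section 60 mm long, legs 34 mm wide, 6 mm thick. Starts like a tent on its leg edges, peak up, 28 mm high, 48 mm wide. Point: centre, 14 mm below the peak edge; x along the peak edge, z up through it. End faces are flat, 60 mm apart. All guards are alike; some may be absent (None).
- guard5_mid (a point): Grey plastic corner guard, about 70 g: 90-degree angle section 60 mm long, legs 34 mm wide, 6 mm thick. Starts like a tent on its leg edges, peak up, 28 mm high, 48 mm wide. Point: centre, 14 mm below the peak edge; x along the peak edge, z up through it. End faces are flat, 60 mm apart. All guards are alike; some may be absent (None).
- dice_cup: Orange silicone dice cup, bystander, 68 mm wide and 80 mm tall, standing; origin at the centre of its underside.
- spoon_rest: Steel spoon rest, bystander, a shallow dish 88 mm wide, 10 mm high with a flat handle reaching 110 mm from its centre; origin at the centre of the dish's underside.
- card_box: Cardboard playing card box, bystander, 90 x 64 x 20 mm; origin at the centre of its underside.
- die0: White plastic die, bystander, a 15 mm cube; origin at the centre of its underside.
- die1: White plastic die, bystander, a 15 mm cube; origin at the centre of its underside.
- coasters: Stack of cork coasters, bystander, 90 mm wide and 14 mm high; origin at the centre of its underside.
Not all that is in view belongs to the job. Leave any blue or purple look-alike of the part that bears guard1_mid alone.

How it is judged:
By the outcome, as a careful person would: the job done as asked, in the order asked, and still so for the second after the job is handed in, with the robot touching nothing.
Of guard0, guard1, guard2, guard3, guard4, guard5 only 4 to 6 are there at a start; the rules pass over those that are not, and their reading is None.
At some moment in a run one of guard0, guard1, guard2, guard3, guard4, guard5 may be knocked a few centimetres aside while the robot is not near it.
Once in a run the grip may slacken for a moment while it holds something.
It also fails if it takes over 210 s, if anything falls off the work surface, if the arm or the gripper's body presses on something with over 40 N, if the wrist force passes 120 N, or if a joint passes its speed limit or range.

## Working session

There is one attempt and no reset: what is moved stays moved. The work goes in short steps, Python scripts to look and compute and a tool call to move; the robot and the scene stay as the last step left them, time stands still between calls to the robot, and variables do not carry over. Pictures are saved under pics/ and viewed, and the job is handed in when it is done.

Besides the shell and the picture viewer there is one more tool, called after ">>>" as name(argument=value, ...) on one line, values as JSON. servo_tool: Moves the arm, as the interface text tells. Its arguments: {"type":"object","properties":{"rows":{"type":"array"},"newtons":{"type":"number"}},"required":["rows"]}

```bash
ls; mkdir -p pics; cat > h.py <<'E'
import numpy as np, cv2
from scipy.spatial.transform import Rotation as R
from rig import sensors, cams
def grab(name,save=None):
    cal=cams.get_calibration(name); im,d=cams.get_image(name)
    if save: cv2.imwrite('pics/'+save+'.png',cv2.cvtColor(im,cv2.COLOR_RGB2BGR))
    np.savez('last_%s.npz'%name,im=im,d=d,mtx=cal['mtx'],D=cal['D'],view=cal['view'])
    return im,d,cal
def load(name):
    z=np.load('last_%s.npz'%name); return z['im'],z['d'],z
def px2w(cal,d,u,v):
    p=cv2.undistortPoints(np.array([[[u,v]]],float),np.array(cal['mtx'],float),np.array(cal['D'],float))[0,0]
    pc=np.array([p[0]*d,p[1]*d,d]); T=np.linalg.inv(np.array(cal['view'],float)); return T[:3,:3]@pc+T[:3,3]
def cloud(cal,d):
    h,w=d.shape; uu,vv=np.meshgrid(np.arange(w),np.arange(h))
    p=cv2.undistortPoints(np.stack([uu,vv],-1).reshape(-1,1,2).astype(float),np.array(cal['mtx'],float),np.array(cal['D'],float))[:,0]
    z=d.reshape(-1); pc=np.c_[p*z[:,None],z]; T=np.linalg.inv(np.array(cal['view'],float))
    W=pc@T[:3,:3].T+T[:3,3]; W[z<=0]=np.nan; return W.reshape(h,w,3)
def w2px(cal,P):
    V=np.array(cal['view'],float); r,_=cv2.Rodrigues(V[:3,:3]); 
    return cv2.projectPoints(np.array(P,float).reshape(-1,1,3),r,V[:3,3],np.array(cal['mtx'],float),np.array(cal['D'],float))[0][:,0]
def st():
    s=sensors.get_state(); print('t',round(s['t'],2),'p',np.round(s['ee_pos'],4),'q',np.round(s['tool_rot'],4),'F',np.round(s['contact_force'],1),'gap',round(s['finger_gap'],3)); return s
E
python3 - <<'E'
from h import *
s=st();print(s)
for n in ['scene','side','wrist']: grab(n,n+'0')
E
```

```text
pics
t 0.0 p [ 0.6748 -0.      0.1943] q [ 1.e+00  0.e+00 -6.e-04 -0.e+00] F [ 0.   0.3 -0.7] gap 1.0
{'t': 0.0, 'joint_positions': array([-3.78053463e-02,  1.16529684e-01,  1.44223215e+00,  6.92308365e-06,
        1.58401752e+00, -3.78071737e-02]), 'dq': array([ 6.67796767e-05,  2.95189560e-04,  7.49342360e-04, -4.48462953e-04,
        7.80284015e-04, -1.40953480e-03]), 'joint_torque': array([-3.01628024e-03, -7.32023120e+01, -6.32483125e+01, -3.67824050e-04,
        6.55109907e-03, -4.52531231e-05]), 'ee_pos': array([ 6.74777428e-01, -1.86269304e-06,  1.94253299e-01]), 'tool_rot': array([ 9.99999824e-01,  9.57394379e-07, -5.92792912e-04, -2.58857076e-05]), 'contact_force': array([ 0.03374347,  0.31538711, -0.67130905]), 'ft_torque': array([-0.03013298, -0.03600349, -0.01645281]), 'finger_gap': 0.9995964353430569}
```

View pics/scene0.png

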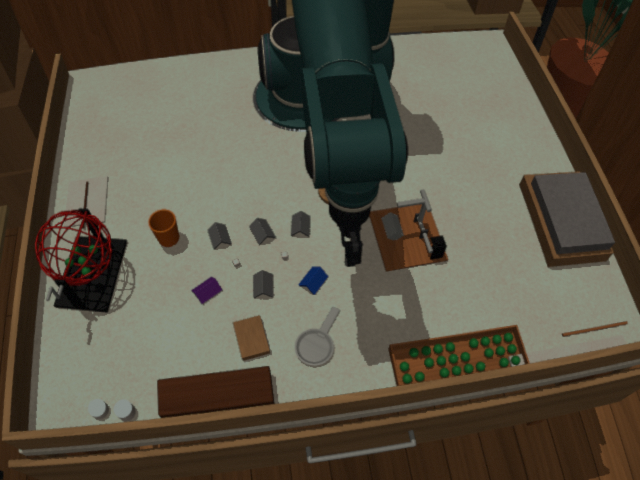

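View pics/side0.png

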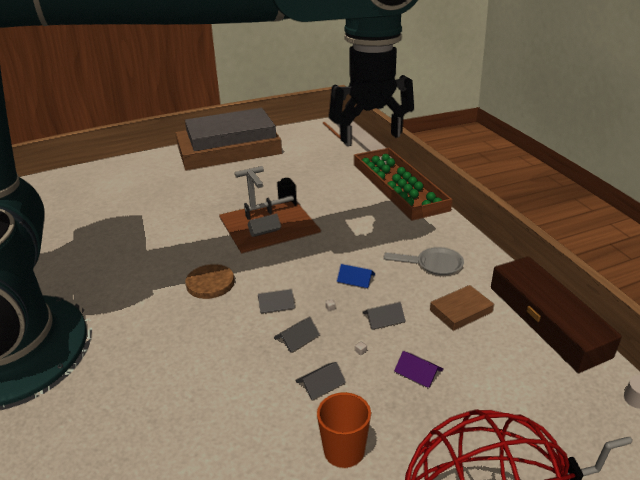

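View pics/wrist0.png

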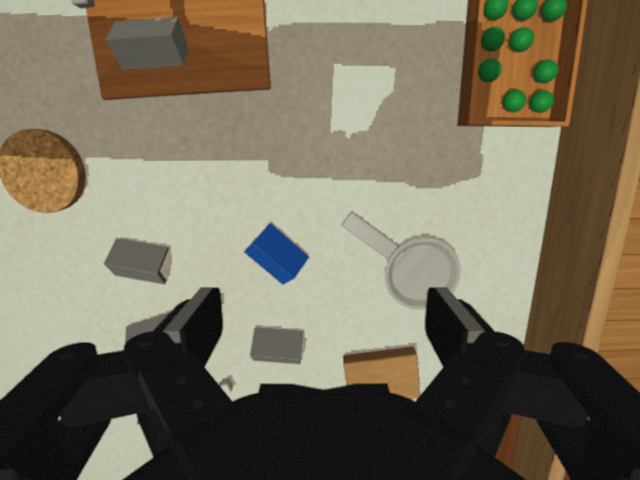

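The scene picture shows four grey tents at (219,236), (262,231), (300,224) and (263,285). The look-alikes are blue at (313,279) and purple at (207,290), and I'll leave those. The rack is at (410,235). Next I'll measure with depth.

```bash
python3 - <<'E'
from h import *
im,d,c=load('scene')
W=cloud(c,d)
print('T',np.linalg.inv(c['view'])[:3,3])
for n,(u,v) in dict(g219=(219,236),g262=(262,231),g300=(300,224),g263=(263,285),blue=(313,279),pur=(207,290),ridge=(392,228),btn=(438,240),floor=(300,320),bar=(425,200)).items(): print(n,np.round(W[v,u],4))
f=cv2.resize(im[170:320,180:340],None,fx=5,fy=5,interpolation=cv2.INTER_CUBIC);cv2.imwrite('pics/c1.png',cv2.cvtColor(f[:600,:800],cv2.COLOR_RGB2BGR))
f=cv2.resize(im[170:290,340:480],None,fx=5,fy=5,interpolation=cv2.INTER_CUBIC);cv2.imwrite('pics/c2.png',cv2.cvtColor(f,cv2.COLOR_RGB2BGR))
E
```

```text
T [ 1.23453505 -0.15127687  1.18570136]
g219 [ 0.4819 -0.2668  0.0257]
g262 [ 0.4807 -0.1611  0.023 ]
g300 [ 0.4764 -0.0663  0.0273]
g263 [ 0.6313 -0.1734  0.0272]
blue [ 0.6295 -0.0564  0.0221]
pur [ 0.6197 -0.3049  0.0147]
ridge [0.5289 0.1525 0.042 ]
btn [0.5952 0.2458 0.0714]
floor [ 0.7189 -0.0994  0.0008]
bar [0.5115 0.2265 0.1206]
```

View pics/c1.png

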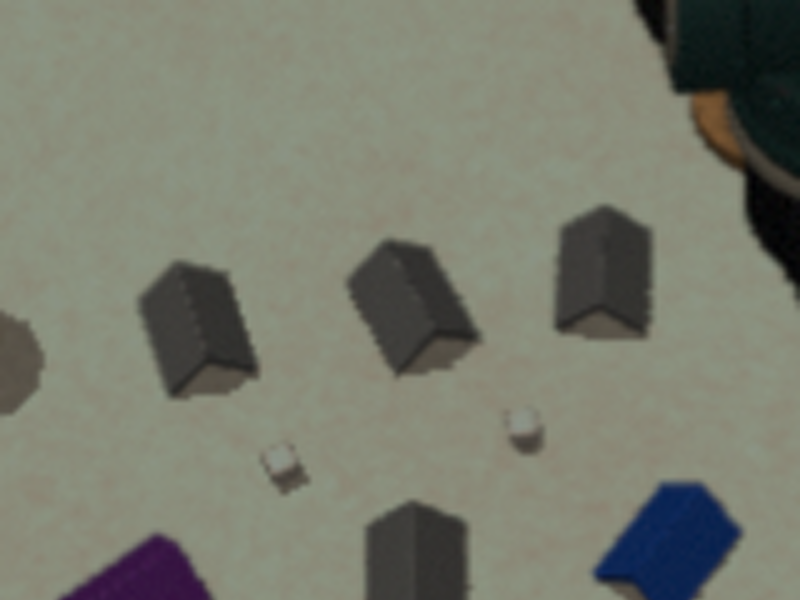

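View pics/c2.png

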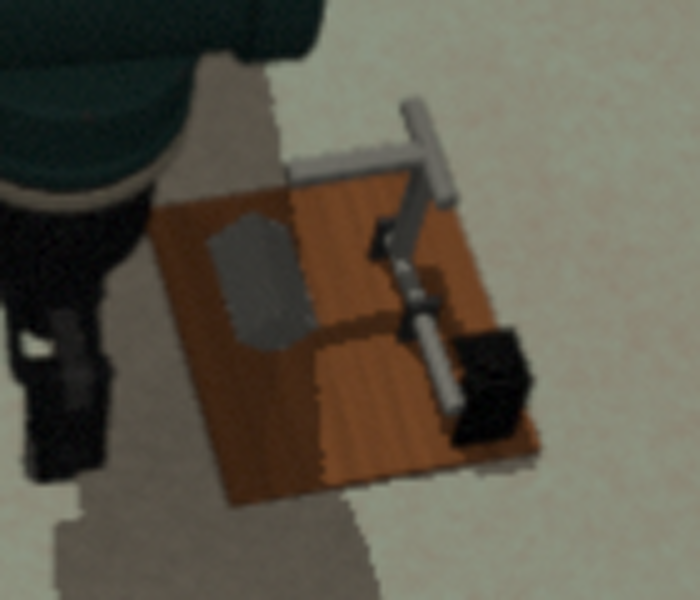

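```bash
python3 - <<'E'
from h import *
s=st();c=cams.get_calibration('wrist')
T=np.linalg.inv(c['view']); Rt=R.from_quat(s['tool_rot']).as_matrix()
print(np.round(Rt.T@(T[:3,3]-s['ee_pos']),4)); print(np.round(Rt.T@T[:3,:3],3)); print(np.round(c['mtx'],1),c['D'])
print(np.round(Rt,3))
E
```

```text
t 0.15 p [0.6748 0.     0.1944] q [ 1.e+00  0.e+00 -5.e-04 -0.e+00] F [-0.2  0.1  0.1] gap 1.001
[-0.0006 -0.0657 -0.1802]
[[ 1.    -0.    -0.001]
 [ 0.001  0.965  0.261]
 [ 0.001 -0.261  0.965]]
[[340.2   0.  323.5]
 [  0.  340.2 235.8]
 [  0.    0.    1. ]] [-0.03555375  0.          0.          0.          0.        ]
[[ 1.     0.    -0.001]
 [ 0.    -1.     0.   ]
 [-0.001 -0.    -1.   ]]
```

>>> servo_tool(rows=[{"tx":-0.8,"ty":-0.5,"tz":-0.4,"jaw":1},{"tx":-0.9,"ty":-0.6,"tz":-0.4},{"tx":-0.9,"ty":-0.6,"tz":-0.4},{"tx":-0.9,"ty":-0.6,"tz":-0.4},{"tx":-0.7,"ty":-0.4,"tz":-0.3},{"tx":0}])

```text
invalid input
```

```bash
python3 - <<'E'
from h import *
st();grab('wrist','w1')
E
```

```text
t 0.15 p [0.6748 0.     0.1944] q [ 1.e+00  0.e+00 -5.e-04 -0.e+00] F [-0.2  0.1  0.1] gap 1.001
```

View pics/w1.png

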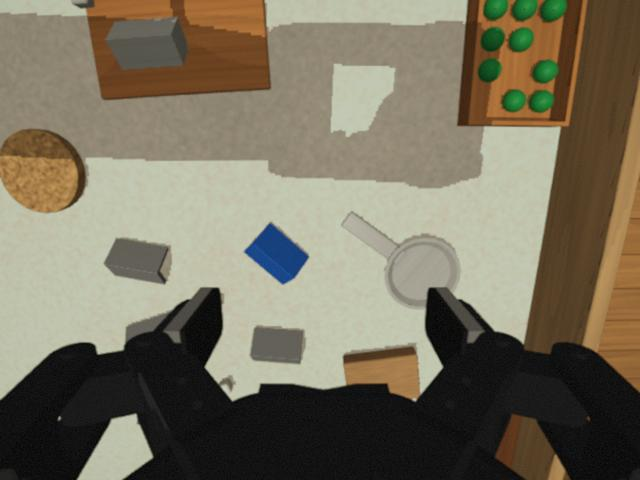

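>>> servo_tool(rows=[{"tx":-0.8,"ty":-0.5,"tz":-0.4,"wx":0,"wy":0,"wz":0,"jaw":1}], newtons=40)

```text
t: 0.28
ee_pos: [0.6516, 0.0135, 0.203]
tool_rot: [1.0, -0.001, -0.003, 0.0]
contact_force: [-0.2, 0.0, -1.2]
finger_gap: 0.998
```

>>> servo_tool(rows=[{"tx":-0.9,"ty":-0.6,"tz":-0.4,"jaw":1},{"tx":-0.9,"ty":-0.6,"tz":-0.4,"jaw":1},{"tx":-0.9,"ty":-0.6,"tz":-0.4,"jaw":1},{"tx":-0.7,"ty":-0.4,"tz":-0.3,"jaw":1},{"tx":0,"jaw":1}])

```text
invalid input
```

Rows apparently need every key.

>>> servo_tool(rows=[{"tx":-0.9,"ty":-0.6,"tz":-0.4,"wx":0,"wy":0,"wz":0,"jaw":1},{"tx":-0.9,"ty":-0.6,"tz":-0.4,"wx":0,"wy":0,"wz":0,"jaw":1},{"tx":-0.9,"ty":-0.6,"tz":-0.4,"wx":0,"wy":0,"wz":0,"jaw":1},{"tx":-0.7,"ty":-0.4,"tz":-0.3,"wx":0,"wy":0,"wz":0,"jaw":1},{"tx":0,"ty":0,"tz":0,"wx":0,"wy":0,"wz":0,"jaw":1}])

```text
t: 0.7
ee_pos: [0.5435, 0.0829, 0.2502]
tool_rot: [1.0, -0.001, -0.003, -0.0]
contact_force: [-0.3, -0.3, 0.7]
finger_gap: 0.999
```

```bash
python3 - <<'E'
from h import *
st();im,d,c=grab('wrist','w1'); W=cloud(c,d)
# ridge / plate / button
m=(W[...,2]>0.004)&(W[...,2]<0.0125)
col=im.astype(int)
wood=m&(col[...,0]>col[...,2]+25)
n,l,s_,ce=cv2.connectedComponentsWithStats(wood.astype(np.uint8)); i=1+np.argmax(s_[1:,4]); print(s_[i])
pts=W[l==i]; r=cv2.minAreaRect((pts[:,:2]*1000).astype(np.float32)); print(r, pts[:,2].mean()); print(cv2.boxPoints(r))
E
```

```text
t 0.7 p [0.5435 0.0829 0.2502] q [ 1.0e+00 -1.3e-03 -3.4e-03 -2.0e-04] F [-0.3 -0.3  0.7] gap 0.999
[  232    25   157   150 15221]
((528.84423828125, 196.20181274414062), (175.9347381591797, 160.27560424804688), 2.549684524536133) 0.009251821181847551
[[437.39896 272.347  ]
 [444.52896 112.23006]
 [620.28955 120.05664]
 [613.15955 280.17358]]
```

View pics/w1.png

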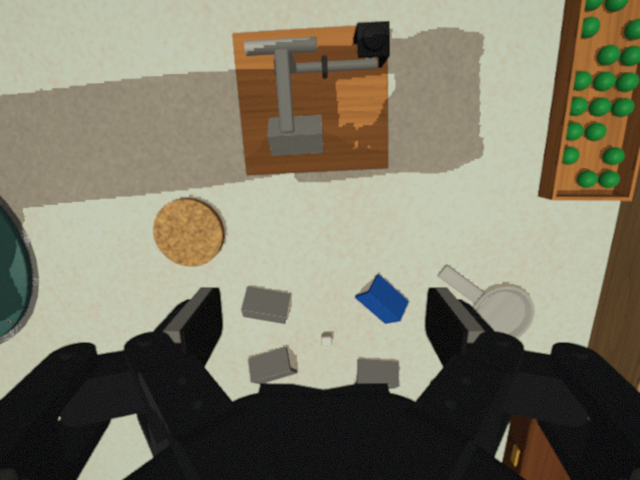

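```bash
python3 - <<'E'
from h import *
im,d,c=load('wrist'); W=cloud(c,d)
f=cv2.resize(im[10:180,220:400],None,fx=4,fy=4,interpolation=cv2.INTER_CUBIC);cv2.imwrite('pics/w1c.png',cv2.cvtColor(f[:600],cv2.COLOR_RGB2BGR))
a=np.deg2rad(2.55); ex=np.array([np.cos(a),np.sin(a)]); ey=np.array([-ex[1],ex[0]])
sub=np.zeros(d.shape,bool); sub[105:165,255:335]=1
m=sub&(W[...,2]>0.018)&(W[...,2]<0.047); P=W[m]
x=P[:,:2]@ex; y=P[:,:2]@ey
print('ridge n',m.sum(),'x',np.percentile(x,[0,1,5,50,95,99,100]),'y',np.percentile(y,[0,1,5,50,95,99,100]),'zmax',P[:,2].max())
# peak: fit two planes z = z0 - |y-yc|
from scipy.optimize import least_squares
q=least_squares(lambda p:P[:,2]-(p[0]-np.abs(y-p[1]-p[2]*(x-x.mean()))),[0.045,np.median(y),0],loss='soft_l1',f_scale=0.002).x; print('fit z0,yc,slope',q)
for k in np.arange(-30,31,10): 
  mm=np.abs(x-np.median(x)-k/1000)<.004; print(k,len(y[mm]), np.round([y[mm].min(),y[mm].max()],4))
m=(W[...,2]>0.064)&(W[...,2]<0.074); m[:, :350]=0; m[80:]=0
P=W[m];x=P[:,:2]@ex; y=P[:,:2]@ey; print('btn',m.sum(),x.min(),x.max(),y.min(),y.max(),np.median(P,0))
m=(W[...,2]>0.055)&(W[...,2]<0.0645); m[:, :350]=0; m[80:]=0
P=W[m];x=P[:,:2]@ex; y=P[:,:2]@ey; print('housing',m.sum(),x.min(),x.max(),y.min(),y.max(),np.median(P,0))
E
```

```text
ridge n 1800 x [0.48590118 0.48658736 0.48874284 0.51956684 0.5436289  0.54581776
 0.54625493] y [0.11438484 0.11526407 0.11702362 0.13349343 0.15437395 0.15650778
 0.15691404] zmax 0.04699933913437787
fit z0,yc,slope [0.04647196 0.13559142 0.0037236 ]
-30 254 [0.1147 0.1569]
-20 207 [0.1144 0.1567]
-10 154 [0.1149 0.1381]
0 277 [0.1155 0.1568]
10 271 [0.1161 0.1562]
20 278 [0.1156 0.1569]
30 29 [0.1212 0.1562]
btn 627 0.5852659980094469 0.6162600559167268 0.20766789891151505 0.2370887356455568 [0.58993784 0.24783802 0.07080745]
housing 587 0.584474575168522 0.6166773136201532 0.20590725821089098 0.23811616951115702 [0.58971036 0.24399926 0.06297785]
```

View pics/w1c.png

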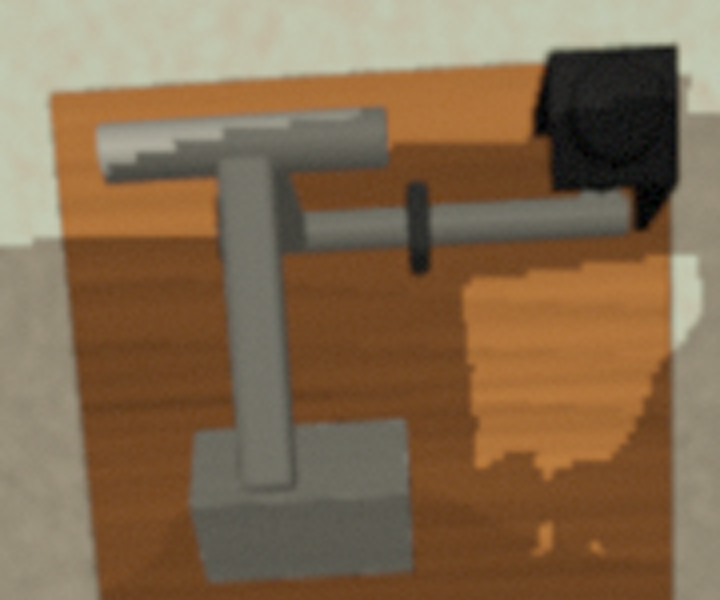

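>>> servo_tool(rows=[{"tx":0.25,"ty":-0.9,"tz":0,"wx":0,"wy":0,"wz":0,"jaw":-1},{"tx":0.25,"ty":-0.9,"tz":0,"wx":0,"wy":0,"wz":0,"jaw":-1},{"tx":0.25,"ty":-0.9,"tz":0,"wx":0,"wy":0,"wz":0,"jaw":-1},{"tx":0.25,"ty":-0.9,"tz":0.3,"wx":0,"wy":0,"wz":0,"jaw":-1},{"tx":0.25,"ty":-0.9,"tz":0.6,"wx":0,"wy":0,"wz":0,"jaw":-1},{"tx":0.25,"ty":-0.8,"tz":0.9,"wx":0,"wy":0,"wz":0,"jaw":-1},{"tx":0,"ty":0,"tz":0.9,"wx":0,"wy":0,"wz":0,"jaw":-1},{"tx":0,"ty":0,"tz":0.9,"wx":0,"wy":0,"wz":0,"jaw":-1}])

```text
t: 1.42
ee_pos: [0.5973, 0.2466, 0.1398]
tool_rot: [1.0, -0.003, 0.001, -0.001]
contact_force: [-0.2, -0.8, -0.1]
finger_gap: 0.001
```

```bash
cat > goal.py <<'E'
from h import *
import sys
x,y,z,yaw=map(float,sys.argv[1:5])
s=st(); Rt=R.from_quat(s['tool_rot'])
tr=Rt.inv().apply(np.array([x,y,z])-s['ee_pos'])/0.03
Rg=R.from_euler('z',yaw,degrees=True)*R.from_matrix(np.diag([1.,-1,-1]))
w=np.rad2deg((Rt.inv()*Rg).as_rotvec())/5
print('t units',np.round(tr,2),'w units',np.round(w,2))
E
python3 goal.py 0.590 0.2485 0.08 0
```

```text
t 1.42 p [0.5973 0.2466 0.1398] q [ 1.0e+00 -3.2e-03  7.0e-04 -5.0e-04] F [-0.2 -0.8 -0.1] gap 0.001
t units [-0.25 -0.06  1.99] w units [-0.01 -0.02 -0.07]
```

>>> servo_tool(rows=[{"tx":-0.25,"ty":-0.05,"tz":0.8,"wx":0,"wy":0,"wz":0,"jaw":-1},{"tx":0,"ty":0,"tz":0.8,"wx":0,"wy":0,"wz":0,"jaw":-1},{"tx":0,"ty":0,"tz":0.4,"wx":0,"wy":0,"wz":0,"jaw":-1},{"tx":0,"ty":0,"tz":0.25,"wx":0,"wy":0,"wz":0,"jaw":-1},{"tx":0,"ty":0,"tz":0.25,"wx":0,"wy":0,"wz":0,"jaw":-1},{"tx":0,"ty":0,"tz":0.2,"wx":0,"wy":0,"wz":0,"jaw":-1}])

```text
t: 1.92
ee_pos: [0.5894, 0.2463, 0.0453]
tool_rot: [1.0, -0.004, -0.004, 0.002]
contact_force: [-0.3, -0.9, 0.9]
finger_gap: 0.0
```

```bash
python3 - <<'E'
from h import *
st()
im,d,c=grab('side'); f=cv2.resize(im[130:270,200:360],None,fx=4,fy=4);cv2.imwrite('pics/s1.png',cv2.cvtColor(f,cv2.COLOR_RGB2BGR))
E
```

```text
t 1.92 p [0.5894 0.2463 0.0453] q [ 1.     -0.0035 -0.0043  0.0017] F [-0.3 -0.9  0.9] gap 0.0
```

View pics/s1.png

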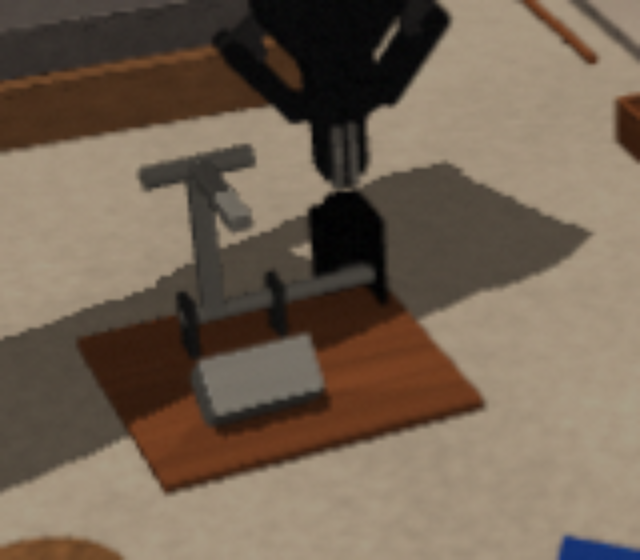

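```bash
python3 - <<'E'
from h import *
s=st()
im,d,c=load('side'); W=cloud(c,d)
print(w2px(c,[s['ee_pos'],[.590,.2485,.07],[.5096,.1584,.045]]))
for u,v in [(283,176),(286,174),(288,170),(285,181),(284,165),(262,215)]: print(u,v,W[v,u])
j=s['joint_positions'];print(j,s['dq'])
s=st()
E
```

```text
t 1.97 p [0.5891 0.2462 0.0443] q [ 1.     -0.0035 -0.0048  0.0018] F [-0.  -0.4 -1.6] gap 0.005
[[285.69906796 190.22430196]
 [285.03312492 179.26945814]
 [262.52025503 216.29997044]]
283 176 [0.58433854 0.24310967 0.08165698]
286 174 [0.58789483 0.23156333 0.09094367]
288 170 [0.59417023 0.23554817 0.09733061]
285 181 [0.58664095 0.23847093 0.07119787]
284 165 [0.58498581 0.23197743 0.11262951]
262 215 [0.52655614 0.23088085 0.0047649 ]
[ 3.55970497e-01  1.24184682e-01  1.68143664e+00 -7.28756026e-05
  1.34626636e+00  3.63003377e-01] [ 1.82446986e-03 -1.22937529e-02 -6.96059742e-03  3.10380186e-05
  2.62350111e-02 -2.29059183e-04]
t 1.97 p [0.5891 0.2462 0.0443] q [ 1.     -0.0035 -0.0048  0.0018] F [-0.  -0.4 -1.6] gap 0.005
```

```bash
python3 - <<'E'
from h import *
st()
im,d,c=grab('side'); f=cv2.resize(im[130:270,200:360],None,fx=4,fy=4);cv2.imwrite('pics/s2.png',cv2.cvtColor(f,cv2.COLOR_RGB2BGR))
im,d,c=grab('wrist','w2')
st()
E
```

```text
t 1.97 p [0.5891 0.2462 0.0443] q [ 1.     -0.0035 -0.0048  0.0018] F [-0.  -0.4 -1.6] gap 0.005
t 2.07 p [0.5894 0.2465 0.0462] q [ 1.     -0.0034 -0.0041  0.0015] F [ 0.2 -0.  -0.6] gap -0.002
```

View pics/s2.png

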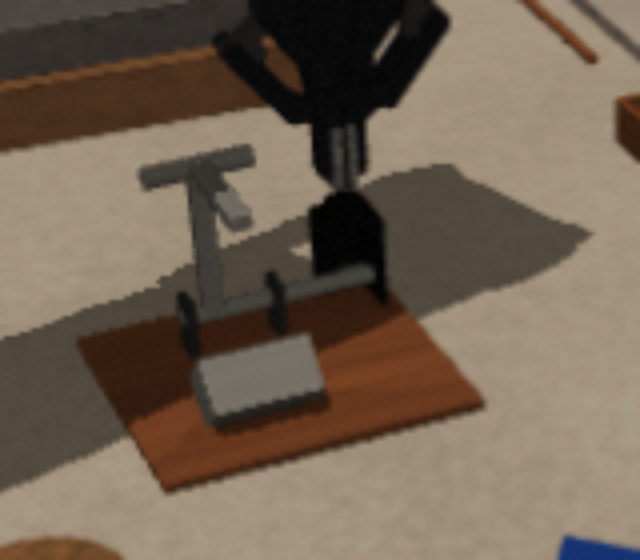

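View pics/w2.png

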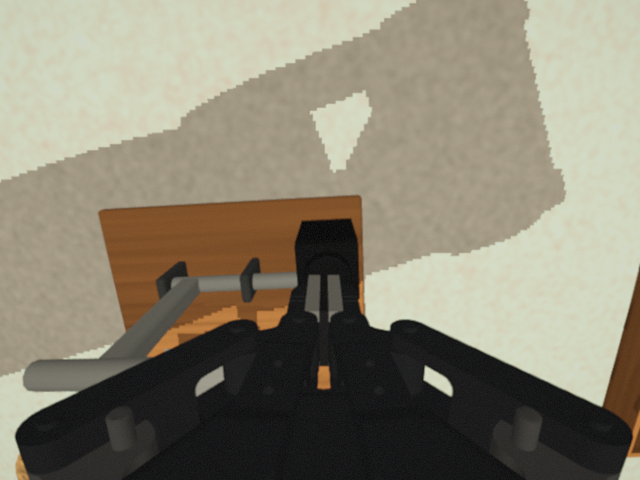

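```bash
python3 - <<'E'
from h import *
im,d,c=load('wrist'); W=cloud(c,d)
print(np.linalg.inv(c['view'])[:3,3])
for u,v in [(200,50),(560,60),(480,300),(130,230),(328,232),(313,300),(335,300),(313,282),(337,282),(100,375),(328,262)]: print(u,v,np.round(W[v,u],4),round(float(d[v,u]),4))
E
```

```text
[0.59068009 0.31265993 0.22522318]
200 50 [0.5143 0.368  0.0011] 0.2024
560 60 [0.7331 0.3616 0.0009] 0.2017
480 300 [0.7003 0.2031 0.0023] 0.2427
130 230 [0.459 0.258 0.009] 0.2245
328 232 [0.591  0.2648 0.0429] 0.1885
313 300 [0.5853 0.2575 0.1122] 0.1236
335 300 [0.5934 0.2571 0.1115] 0.1243
313 282 [0.5846 0.257  0.0945] 0.1409
337 282 [0.5945 0.2575 0.0959] 0.1393
100 375 [0.5074 0.232  0.1222] 0.1216
328 262 [0.5909 0.2571 0.0705] 0.1639
```

The fingertips appear about 30 mm above where the reported TCP says, so I'll creep down and watch the force.

>>> servo_tool(rows=[{"tx":0,"ty":-0.05,"tz":0.1,"wx":0,"wy":0,"wz":0,"jaw":-1},{"tx":0,"ty":-0.05,"tz":0.1,"wx":0,"wy":0,"wz":0,"jaw":-1}])

```text
t: 2.23
ee_pos: [0.5908, 0.2499, 0.0427]
tool_rot: [1.0, -0.004, -0.002, 0.001]
contact_force: [1.1, 0.2, -0.1]
finger_gap: 0.0
```

>>> servo_tool(rows=[{"tx":0,"ty":0.03,"tz":0.15,"wx":0,"wy":0,"wz":0,"jaw":-1},{"tx":0,"ty":0,"tz":0.15,"wx":0,"wy":0,"wz":0,"jaw":-1}])

```text
t: 2.4
ee_pos: [0.5916, 0.2496, 0.0348]
tool_rot: [1.0, -0.003, -0.001, 0.0]
contact_force: [0.2, -0.1, 0.4]
finger_gap: 0.001
```

```bash
python3 - <<'E'
from h import *
st()
im,d,c=grab('side'); f=cv2.resize(im[130:270,200:360],None,fx=4,fy=4);cv2.imwrite('pics/s3.png',cv2.cvtColor(f,cv2.COLOR_RGB2BGR))
E
```

```text
t 2.4 p [0.5916 0.2496 0.0348] q [ 1.0e+00 -3.5e-03 -1.0e-03  3.0e-04] F [ 0.2 -0.1  0.4] gap 0.001
```

View pics/s3.png

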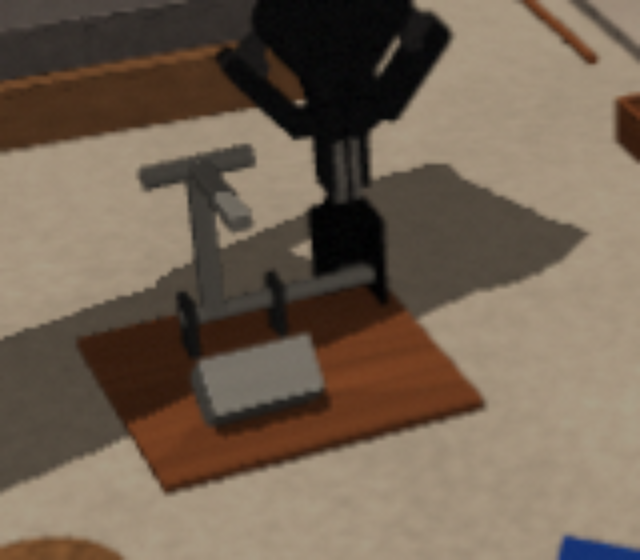

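>>> servo_tool(rows=[{"tx":0,"ty":0.03,"tz":0.15,"wx":0,"wy":0,"wz":0,"jaw":-1},{"tx":0,"ty":0,"tz":0.15,"wx":0,"wy":0,"wz":0,"jaw":-1}])

```text
t: 2.62
ee_pos: [0.5917, 0.2492, 0.0256]
tool_rot: [1.0, -0.003, -0.001, -0.0]
contact_force: [-4.6, -0.8, 30.8]
finger_gap: -0.002
```

>>> servo_tool(rows=[{"tx":0,"ty":0,"tz":-0.4,"wx":0,"wy":0,"wz":0,"jaw":-1},{"tx":0,"ty":0,"tz":-0.8,"wx":0,"wy":0,"wz":0,"jaw":-1},{"tx":0,"ty":0,"tz":-0.9,"wx":0,"wy":0,"wz":0,"jaw":-1},{"tx":0,"ty":0,"tz":-0.9,"wx":0,"wy":0,"wz":0,"jaw":-1},{"tx":0,"ty":0,"tz":-0.9,"wx":0,"wy":0,"wz":0,"jaw":1},{"tx":0,"ty":0,"tz":-0.5,"wx":0,"wy":0,"wz":0,"jaw":1}])

```text
t: 3.12
ee_pos: [0.5898, 0.248, 0.1576]
tool_rot: [1.0, -0.003, -0.004, 0.001]
contact_force: [0.1, 1.0, 0.7]
finger_gap: 0.273
```

```bash
python3 - <<'E'
from h import *
st()
im,d,c=grab('side'); f=cv2.resize(im[130:270,200:360],None,fx=4,fy=4);cv2.imwrite('pics/s4.png',cv2.cvtColor(f,cv2.COLOR_RGB2BGR))
E
```

```text
t 3.12 p [0.5898 0.248  0.1576] q [ 1.     -0.0034 -0.0042  0.0012] F [0.1 1.  0.7] gap 0.273
```

View pics/s4.png

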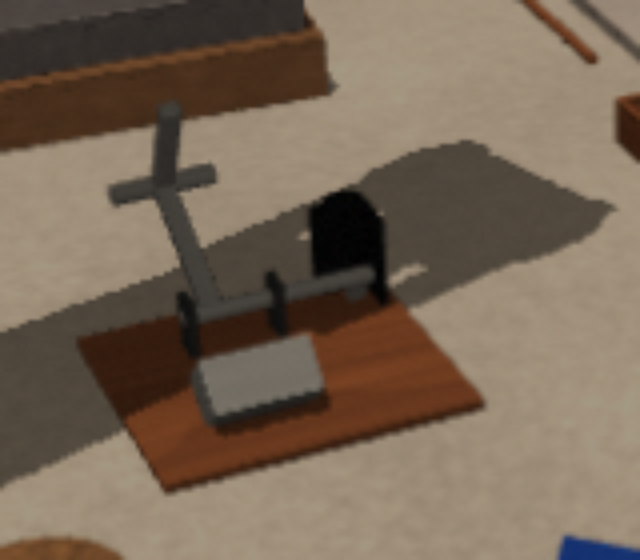

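Keeper has dropped: bar now at crop (160,185), arm up. On to the guards.

>>> servo_tool(rows=[{"tx":0,"ty":0.3,"tz":-0.9,"wx":0,"wy":0,"wz":0,"jaw":1},{"tx":0,"ty":0.6,"tz":-0.9,"wx":0,"wy":0,"wz":0,"jaw":1},{"tx":0,"ty":0.9,"tz":-0.9,"wx":0,"wy":0,"wz":0,"jaw":1},{"tx":0,"ty":0.95,"tz":-0.9,"wx":0,"wy":0,"wz":0,"jaw":1},{"tx":0,"ty":0.95,"tz":-0.9,"wx":0,"wy":0,"wz":0,"jaw":1},{"tx":0,"ty":0.95,"tz":0,"wx":0,"wy":0,"wz":0,"jaw":1},{"tx":0,"ty":0.95,"tz":0,"wx":0,"wy":0,"wz":0,"jaw":1},{"tx":0,"ty":0.95,"tz":0,"wx":0,"wy":0,"wz":0,"jaw":1}])

```text
t: 3.83
ee_pos: [0.589, 0.0483, 0.3028]
tool_rot: [1.0, 0.0, -0.002, 0.001]
contact_force: [0.6, 0.3, 0.2]
finger_gap: 1.001
```

>>> servo_tool(rows=[{"tx":-0.1,"ty":0.95,"tz":0,"wx":0,"wy":0,"wz":0,"jaw":1},{"tx":-0.1,"ty":0.95,"tz":0,"wx":0,"wy":0,"wz":0,"jaw":1},{"tx":-0.1,"ty":0.95,"tz":0,"wx":0,"wy":0,"wz":0,"jaw":1},{"tx":-0.1,"ty":0.95,"tz":0,"wx":0,"wy":0,"wz":0,"jaw":1},{"tx":-0.1,"ty":0.95,"tz":0,"wx":0,"wy":0,"wz":0,"jaw":1},{"tx":-0.1,"ty":0.95,"tz":0,"wx":0,"wy":0,"wz":0,"jaw":1},{"tx":-0.1,"ty":0.95,"tz":0,"wx":0,"wy":0,"wz":0,"jaw":1},{"tx":-0.1,"ty":0.95,"tz":0,"wx":0,"wy":0,"wz":0,"jaw":1}])

```text
t: 4.5
ee_pos: [0.562, -0.1915, 0.3029]
tool_rot: [1.0, 0.0, -0.001, 0.001]
contact_force: [1.2, 0.8, -0.0]
finger_gap: 1.001
```

```bash
python3 goal.py 0.55 -0.30 0.30 0
```

```text
t 4.5 p [ 0.562  -0.1915  0.3029] q [ 1.0e+00  3.0e-04 -1.3e-03  1.3e-03] F [ 1.2  0.8 -0. ] gap 1.001
t units [-0.4   3.62  0.11] w units [0.03 0.03 0.01]
```

>>> servo_tool(rows=[{"tx":-0.1,"ty":0.95,"tz":0,"wx":0,"wy":0,"wz":0,"jaw":1},{"tx":-0.1,"ty":0.95,"tz":0,"wx":0,"wy":0,"wz":0,"jaw":1},{"tx":-0.1,"ty":0.8,"tz":0,"wx":0,"wy":0,"wz":0,"jaw":1},{"tx":0,"ty":0.4,"tz":0,"wx":0,"wy":0,"wz":0,"jaw":1},{"tx":0,"ty":0,"tz":0,"wx":0,"wy":0,"wz":0,"jaw":1}])

```text
t: 4.92
ee_pos: [0.5503, -0.2941, 0.3014]
tool_rot: [1.0, -0.002, -0.002, 0.001]
contact_force: [0.0, -0.1, -0.2]
finger_gap: 0.999
```

```bash
python3 - <<'E'
from h import *
st();grab('wrist','w3')
E
```

```text
t 4.92 p [ 0.5503 -0.2941  0.3014] q [ 1.     -0.002  -0.0022  0.0014] F [ 0.  -0.1 -0.2] gap 0.999
```

View pics/w3.png

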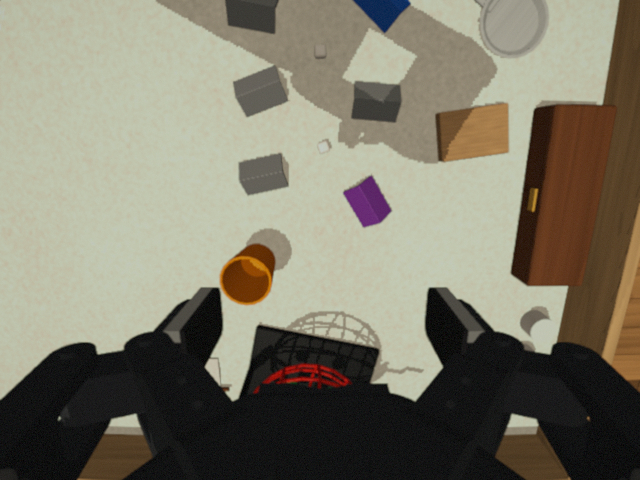

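```bash
cat > guards.py <<'E'
from h import *
from scipy.optimize import least_squares
def guards(im,d,c,verbose=True,fl=None):
    W=cloud(c,d); m=(W[...,2]>0.006)&(W[...,2]<0.034)
    if fl is None: m[290:]=0
    sat=im.max(2).astype(int)-im.min(2)
    m&=(sat<28)&(im.max(2)<150)
    n,l,s_,ce=cv2.connectedComponentsWithStats(m.astype(np.uint8)); out=[]
    for i in range(1,n):
        if s_[i,4]<300: continue
        P=W[l==i]; r=cv2.minAreaRect((P[:,:2]*1000).astype(np.float32))
        if not (35<min(r[1])<70 and max(r[1])<80): continue
        b=cv2.boxPoints(r); e=b[1]-b[0]; e2=b[2]-b[1]
        if np.linalg.norm(e2)>np.linalg.norm(e): e=e2
        yaw=np.arctan2(e[1],e[0])
        ctr=np.array(r[0])/1000
        def res(p):
            nx=np.array([-np.sin(p[2]),np.cos(p[2])]); return P[:,2]-(p[3]-np.abs((P[:,:2]-p[:2])@nx))
        best=None
        for dy in (0,np.pi/2):
            # constrain along-axis by prior
            def rr(p):
                ax=np.array([np.cos(p[2]),np.sin(p[2])]); return np.r_[res(p),((p[:2]-ctr)@ax)*10]
            q=least_squares(rr,[*ctr,yaw+dy,0.028],loss='soft_l1',f_scale=0.002)
            if best is None or q.cost<best.cost: best=q
        p=best.x; ax=np.array([np.cos(p[2]),np.sin(p[2])]); t=(P[:,:2]-p[:2])@ax
        lo,hi=np.percentile(t,[0.7,99.3]); cc=p[:2]+ax*(lo+hi)/2
        yw=np.rad2deg(p[2]); yw=(yw+90)%180-90
        out.append((cc,yw,p[3])); 
        if verbose: print('px',np.round(ce[i]),'n',s_[i,4],'ctr',np.round(cc,4),'yaw',round(yw,1),'zpk',round(p[3],4),'len',round(hi-lo,4),'rect',np.round(r[1],1))
    return out
if __name__=='__main__':
    im,d,c=load('wrist'); guards(im,d,c)
E
python3 guards.py; python3 - <<'E'
from h import *
im,d,c=load('wrist'); W=cloud(c,d)
s=np.array([0.5503,-0.2941,0.3014])
for u,v in [(210,295),(205,310),(200,320),(215,292),(218,310),(216,322),(432,292),(440,310),(450,320),(180,340)]: print(u,v,np.round(W[v,u]-s,4))
E
```

```text
px [252.  14.] n 1463 ctr [ 0.4622 -0.0651] yaw -10.4 zpk 0.0292 len 0.0594 rect [36.4 60.6]
px [259.  91.] n 1728 ctr [ 0.4661 -0.1614] yaw 19.6 zpk 0.0292 len 0.0586 rect [59.5 47. ]
px [376. 101.] n 1724 ctr [ 0.6163 -0.1749] yaw -4.7 zpk 0.0295 len 0.0586 rect [46.9 60. ]
px [262. 174.] n 1475 ctr [ 0.4654 -0.2688] yaw 11.9 zpk 0.0292 len 0.0588 rect [59.8 46.2]
210 295 [-0.043   0.0113  0.0632]
205 310 [-0.0429  0.0086  0.0701]
200 320 [-0.0429  0.0077  0.0756]
215 292 [-0.0434  0.0096  0.0567]
218 310 [-0.0433  0.001   0.0554]
216 322 [-0.0431 -0.002   0.0597]
432 292 [0.042  0.0099 0.058 ]
440 310 [0.0421 0.0074 0.068 ]
450 320 [0.0422 0.0088 0.0778]
180 340 [-0.0442  0.0084  0.089 ]
```

>>> servo_tool(rows=[{"tx":0.4,"ty":-0.8,"tz":0.9,"wx":0,"wy":0,"wz":0.2,"jaw":1},{"tx":0.4,"ty":-0.8,"tz":0.9,"wx":0,"wy":0,"wz":0.2,"jaw":1},{"tx":0.4,"ty":-0.8,"tz":0.9,"wx":0,"wy":0,"wz":0.2,"jaw":1},{"tx":0.4,"ty":-0.7,"tz":0.9,"wx":0,"wy":0,"wz":0.2,"jaw":1},{"tx":0.4,"ty":-0.5,"tz":0.9,"wx":0,"wy":0,"wz":0.1,"jaw":1},{"tx":0,"ty":-0.1,"tz":0.9,"wx":0,"wy":0,"wz":0,"jaw":1},{"tx":0,"ty":0,"tz":0.9,"wx":0,"wy":0,"wz":0,"jaw":1},{"tx":0,"ty":0,"tz":0,"wx":0,"wy":0,"wz":0,"jaw":1}])

```text
t: 5.63
ee_pos: [0.6178, -0.1707, 0.1069]
tool_rot: [0.999, -0.041, 0.001, 0.002]
contact_force: [-0.7, 1.2, -0.8]
finger_gap: 0.999
```

```bash
python3 goal.py 0.6163 -0.1749 -0.035 -4.7
```

```text
t 5.63 p [ 0.6178 -0.1707  0.1069] q [ 9.992e-01 -4.080e-02  7.000e-04  1.800e-03] F [-0.7  1.2 -0.8] gap 0.999
t units [-0.05  0.13  4.73] w units [ 0.04 -0.02  0.  ]
```

>>> servo_tool(rows=[{"tx":-0.05,"ty":0.13,"tz":0.8,"wx":0,"wy":0,"wz":0,"jaw":1},{"tx":0,"ty":0,"tz":0.9,"wx":0,"wy":0,"wz":0,"jaw":1},{"tx":0,"ty":0,"tz":0.9,"wx":0,"wy":0,"wz":0,"jaw":1},{"tx":0,"ty":0,"tz":0.5,"wx":0,"wy":0,"wz":0,"jaw":1},{"tx":0,"ty":0,"tz":0.3,"wx":0,"wy":0,"wz":0,"jaw":1},{"tx":0,"ty":0,"tz":0,"wx":0,"wy":0,"wz":0,"jaw":1}])

```text
t: 6.13
ee_pos: [0.6193, -0.1703, 0.0094]
tool_rot: [0.999, -0.038, 0.004, 0.002]
contact_force: [0.3, -0.2, -0.5]
finger_gap: 0.997
```

```bash
python3 goal.py 0.6163 -0.1749 -0.035 -4.7;  python3 - <<'E'
from h import *
grab('wrist','w4')
E
```

```text
t 6.13 p [ 0.6193 -0.1703  0.0094] q [ 0.9992 -0.0385  0.0039  0.0022] F [ 0.3 -0.2 -0.5] gap 0.997
t units [-0.1   0.15  1.48] w units [ 0.05 -0.09  0.06]
```

View pics/w4.png

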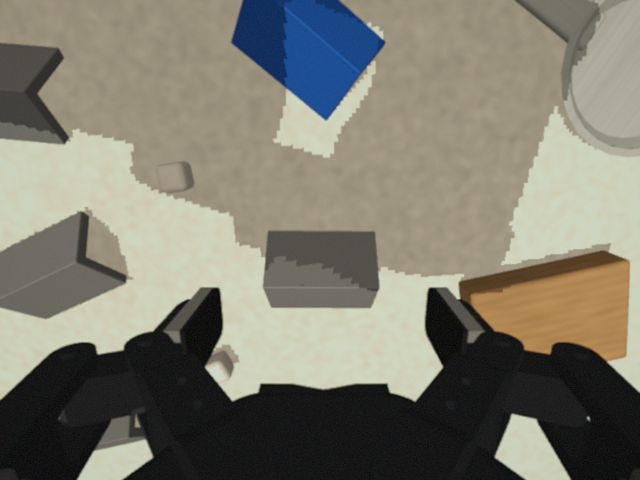

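```bash
python3 - <<'E'
from guards import *
im,d,c=load('wrist'); im=im.copy(); d=d.copy(); d[:, :225]=0; d[:,425:]=0; d[370:]=0
guards(im,d,c,fl=1)
E
```

```text
px [321. 269.] n 8397 ctr [ 0.6168 -0.1748] yaw -4.9 zpk 0.0295 len 0.0585 rect [47.3 60.2]
```

>>> servo_tool(rows=[{"tx":-0.08,"ty":0.15,"tz":0.5,"wx":0,"wy":-0.05,"wz":0,"jaw":1},{"tx":0,"ty":0,"tz":0.5,"wx":0,"wy":0,"wz":0,"jaw":1},{"tx":0,"ty":0,"tz":0.3,"wx":0,"wy":0,"wz":0,"jaw":1},{"tx":0,"ty":0,"tz":0,"wx":0,"wy":0,"wz":0,"jaw":1}])

```text
t: 6.52
ee_pos: [0.6199, -0.1762, -0.0263]
tool_rot: [0.999, -0.038, 0.005, 0.003]
contact_force: [-0.8, -0.2, -0.7]
finger_gap: 1.003
```

```bash
python3 goal.py 0.6168 -0.1748 -0.035 -4.8
```

```text
t 6.52 p [ 0.6199 -0.1762 -0.0263] q [ 0.9992 -0.0385  0.0055  0.0032] F [-0.8 -0.2 -0.7] gap 1.003
t units [-0.11 -0.04  0.29] w units [ 0.07 -0.13  0.08]
```

>>> servo_tool(rows=[{"tx":-0.12,"ty":-0.04,"tz":0.2,"wx":0.07,"wy":-0.13,"wz":0.08,"jaw":1},{"tx":0,"ty":0,"tz":0.1,"wx":0,"wy":0,"wz":0,"jaw":1},{"tx":0,"ty":0,"tz":0,"wx":0,"wy":0,"wz":0,"jaw":1}])

```text
t: 6.77
ee_pos: [0.6161, -0.1748, -0.0362]
tool_rot: [0.999, -0.043, -0.001, -0.001]
contact_force: [-0.9, 0.1, -0.7]
finger_gap: 1.003
```

```bash
python3 goal.py 0.6168 -0.1748 -0.035 -4.8
```

```text
t 6.77 p [ 0.6161 -0.1748 -0.0362] q [ 9.991e-01 -4.260e-02 -8.000e-04 -5.000e-04] F [-0.9  0.1 -0.7] gap 1.003
t units [ 0.02 -0.   -0.04] w units [-0.01  0.02 -0.02]
```

Well placed. Closing.

>>> servo_tool(rows=[{"tx":0,"ty":0,"tz":0,"wx":0,"wy":0,"wz":0,"jaw":-1},{"tx":0,"ty":0,"tz":0,"wx":0,"wy":0,"wz":0,"jaw":-1},{"tx":0,"ty":0,"tz":0,"wx":0,"wy":0,"wz":0,"jaw":-1},{"tx":0,"ty":0,"tz":0,"wx":0,"wy":0,"wz":0,"jaw":-1},{"tx":0,"ty":0,"tz":0,"wx":0,"wy":0,"wz":0,"jaw":-1}], newtons=50)

```text
t: 7.18
ee_pos: [0.6168, -0.175, -0.0349]
tool_rot: [0.999, -0.043, -0.0, -0.0]
contact_force: [-0.3, -0.6, -0.7]
finger_gap: 0.689
```

>>> servo_tool(rows=[{"tx":0,"ty":0,"tz":-0.5,"wx":0,"wy":0,"wz":0,"jaw":-1},{"tx":0,"ty":0,"tz":-0.8,"wx":0,"wy":0,"wz":0,"jaw":-1},{"tx":0,"ty":0,"tz":-0.9,"wx":0,"wy":0,"wz":0,"jaw":-1},{"tx":0,"ty":0,"tz":-0.9,"wx":0,"wy":0,"wz":0,"jaw":-1},{"tx":-0.2,"ty":-0.5,"tz":-0.8,"wx":0,"wy":0,"wz":-0.2,"jaw":-1},{"tx":-0.3,"ty":-0.9,"tz":-0.4,"wx":0,"wy":0,"wz":-0.2,"jaw":-1},{"tx":-0.3,"ty":-0.95,"tz":0,"wx":0,"wy":0,"wz":-0.2,"jaw":-1},{"tx":-0.3,"ty":-0.95,"tz":0,"wx":0,"wy":0,"wz":-0.2,"jaw":-1}])

```text
t: 7.85
ee_pos: [0.5888, -0.0755, 0.1083]
tool_rot: [1.0, -0.009, 0.001, -0.0]
contact_force: [-0.2, 0.7, -0.9]
finger_gap: 0.695
```

```bash
python3 goal.py 0.5096 0.1584 0.05 2.75
```

```text
t 7.85 p [ 0.5888 -0.0755  0.1083] q [ 1.     -0.0094  0.0012 -0.    ] F [-0.2  0.7 -0.9] gap 0.695
t units [-2.79 -7.74  1.94] w units [ 0.   -0.03 -0.77]
```

>>> servo_tool(rows=[{"tx":-0.35,"ty":-0.95,"tz":0,"wx":0,"wy":0,"wz":-0.15,"jaw":-1},{"tx":-0.35,"ty":-0.95,"tz":0,"wx":0,"wy":0,"wz":-0.15,"jaw":-1},{"tx":-0.35,"ty":-0.95,"tz":0,"wx":0,"wy":0,"wz":-0.15,"jaw":-1},{"tx":-0.35,"ty":-0.95,"tz":0,"wx":0,"wy":0,"wz":-0.15,"jaw":-1},{"tx":-0.35,"ty":-0.95,"tz":0,"wx":0,"wy":0,"wz":-0.1,"jaw":-1},{"tx":-0.35,"ty":-0.95,"tz":0,"wx":0,"wy":0,"wz":0,"jaw":-1},{"tx":-0.3,"ty":-0.9,"tz":0.2,"wx":0,"wy":0,"wz":0,"jaw":-1},{"tx":0,"ty":0,"tz":0,"wx":0,"wy":0,"wz":0,"jaw":-1}])

```text
t: 8.52
ee_pos: [0.5078, 0.1333, 0.1146]
tool_rot: [1.0, 0.024, 0.007, -0.001]
contact_force: [0.3, -1.5, -1.0]
finger_gap: 0.686
```

```bash
python3 goal.py 0.5096 0.1584 0.03 2.75
```

```text
t 8.52 p [0.5078 0.1333 0.1146] q [ 9.997e-01  2.400e-02  7.300e-03 -8.000e-04] F [ 0.3 -1.5 -1. ] gap 0.686
t units [ 0.06 -0.83  2.82] w units [-0.01 -0.17  0.  ]
```

>>> servo_tool(rows=[{"tx":0.06,"ty":-0.4,"tz":0.6,"wx":0,"wy":-0.17,"wz":0,"jaw":-1},{"tx":0,"ty":-0.4,"tz":0.8,"wx":0,"wy":0,"wz":0,"jaw":-1},{"tx":0,"ty":0,"tz":0.5,"wx":0,"wy":0,"wz":0,"jaw":-1},{"tx":0,"ty":0,"tz":0.3,"wx":0,"wy":0,"wz":0,"jaw":-1},{"tx":0,"ty":0,"tz":0,"wx":0,"wy":0,"wz":0,"jaw":-1}])

```text
t: 8.93
ee_pos: [0.5098, 0.1603, 0.054]
tool_rot: [1.0, 0.026, 0.004, -0.001]
contact_force: [0.4, -0.6, -0.6]
finger_gap: 0.687
```

```bash
python3 goal.py 0.5096 0.1584 0.03 2.75;python3 - <<'E'
from h import *
grab('wrist','w5');im,d,c=grab('side'); f=cv2.resize(im[130:270,200:360],None,fx=4,fy=4);cv2.imwrite('pics/s5.png',cv2.cvtColor(f,cv2.COLOR_RGB2BGR))
E
```

```text
t 8.93 p [0.5098 0.1603 0.054 ] q [ 0.9997  0.026   0.0039 -0.0014] F [ 0.4 -0.6 -0.6] gap 0.687
t units [-0.02  0.07  0.8 ] w units [-0.03 -0.09  0.05]
```

View pics/w5.png

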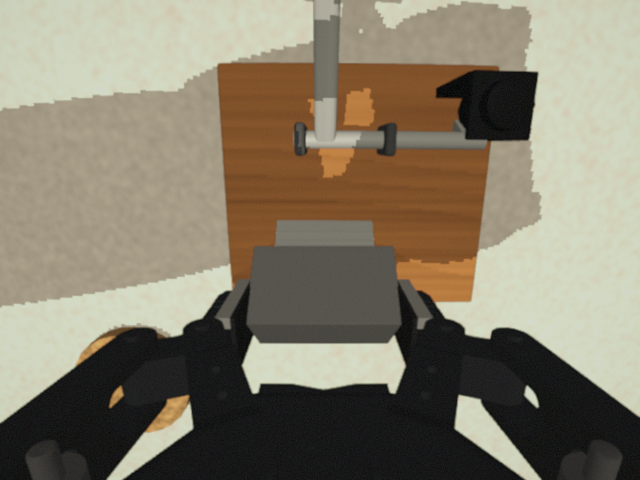

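View pics/s5.png

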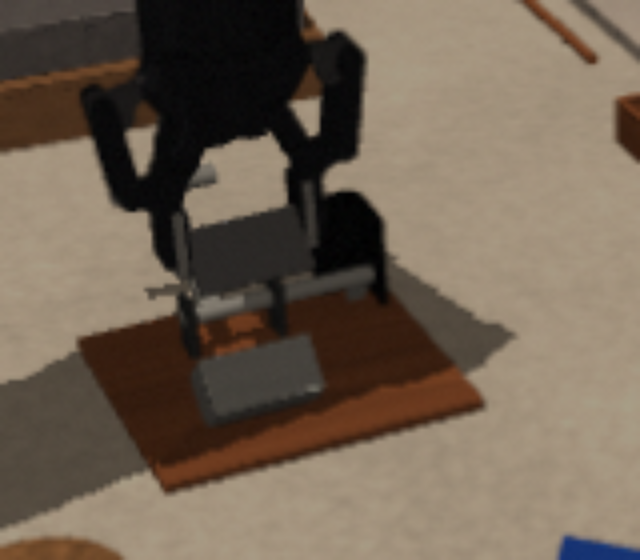

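```bash
cat > align.py <<'E'
from h import *
import sys
im,d,c=load('wrist'); W=cloud(c,d)
a=np.deg2rad(2.75); ex=np.array([np.cos(a),np.sin(a)]); ey=np.array([-ex[1],ex[0]])
o=np.array([.5096,.1584])
L=(W[...,:2]-o); x=L@ex*1000; y=L@ey*1000; z=W[...,2]*1000
g=np.zeros(d.shape,bool); g[180:370,235:425]=1
h=int(sys.argv[1]) if len(sys.argv)>1 else 60
for nm,m in dict(held=g&(z>h)&(abs(x)<32)&(abs(y)<35),ridge=g&(z>22)&(z<min(h,80))&(abs(x)<40)&(abs(y)<35)).items():
    if m.sum()<50: print(nm,m.sum()); continue
    ys=y[m]; print(nm,m.sum(),'x',np.round(np.percentile(x[m],[0.7,99.3]),1),'y',np.round(np.percentile(ys,[.7,99.3]),1),'zmax',round(np.percentile(z[m],99.5),1))
    t=m&(z>np.percentile(z[m],97)-2); A=np.polyfit(x[t],y[t],1); print('  peak y',round(np.median(y[t]),1),'slope deg',round(np.rad2deg(A[0]),2))
E
python3 align.py 75
```

```text
held 17151 x [-30.7  31.1] y [-20.3  25.4] zmax 167.6
  peak y 18.5 slope deg 0.09
ridge 2513 x [-29.3  29.7] y [ 8.7 21.6] zmax 38.8
  peak y 9.8 slope deg 0.08
```

>>> servo_tool(rows=[{"tx":-0.02,"ty":0.07,"tz":0.5,"wx":0,"wy":-0.09,"wz":0.05,"jaw":-1},{"tx":0,"ty":0,"tz":0.5,"wx":0,"wy":0,"wz":0,"jaw":-1},{"tx":0,"ty":0,"tz":0.3,"wx":0,"wy":0,"wz":0,"jaw":-1},{"tx":0,"ty":0,"tz":0.2,"wx":0,"wy":0,"wz":0,"jaw":-1},{"tx":0,"ty":0,"tz":0,"wx":0,"wy":0,"wz":0,"jaw":-1}])

```text
t: 9.45
ee_pos: [0.5129, 0.1568, 0.012]
tool_rot: [1.0, 0.022, 0.003, -0.002]
contact_force: [-0.6, 0.3, -0.7]
finger_gap: 0.684
```

```bash
python3 goal.py 0.5096 0.1584 -0.0095 2.75
```

```text
t 9.45 p [0.5129 0.1568 0.012 ] q [ 0.9997  0.0221  0.0034 -0.0021] F [-0.6  0.3 -0.7] gap 0.684
t units [-0.11 -0.05  0.72] w units [-0.05 -0.08 -0.04]
```

>>> servo_tool(rows=[{"tx":-0.11,"ty":-0.05,"tz":0.1,"wx":-0.05,"wy":-0.08,"wz":-0.04,"jaw":-1},{"tx":0,"ty":0,"tz":0.2,"wx":0,"wy":0,"wz":0,"jaw":-1},{"tx":0,"ty":0,"tz":0.2,"wx":0,"wy":0,"wz":0,"jaw":-1},{"tx":0,"ty":0,"tz":0,"wx":0,"wy":0,"wz":0,"jaw":-1}])

```text
t: 9.78
ee_pos: [0.5106, 0.1583, -0.0024]
tool_rot: [1.0, 0.024, 0.001, 0.0]
contact_force: [1.0, -1.1, -8.0]
finger_gap: 0.684
```

```bash
python3 goal.py 0.5096 0.1584 -0.0095 2.75
```

```text
t 9.78 p [ 0.5106  0.1583 -0.0024] q [9.997e-01 2.380e-02 1.000e-03 2.000e-04] F [ 1.  -1.1 -8. ] gap 0.684
t units [-0.03 -0.    0.23] w units [ 0.01 -0.02 -0.  ]
```

>>> servo_tool(rows=[{"tx":-0.03,"ty":0,"tz":0.15,"wx":0,"wy":0,"wz":0,"jaw":-1},{"tx":0,"ty":0,"tz":0.06,"wx":0,"wy":0,"wz":0,"jaw":-1},{"tx":0,"ty":0,"tz":0,"wx":0,"wy":0,"wz":0,"jaw":-1}])

```text
t: 10.03
ee_pos: [0.5107, 0.1586, -0.0064]
tool_rot: [1.0, 0.024, 0.002, 0.0]
contact_force: [0.3, -1.7, -5.9]
finger_gap: 0.684
```

```bash
python3 goal.py 0.5096 0.1584 -0.0095 2.75;python3 - <<'E'
from h import *
grab('wrist','w6')
E
```

```text
t 10.03 p [ 0.5107  0.1586 -0.0064] q [9.997e-01 2.400e-02 2.000e-03 1.000e-04] F [ 0.3 -1.7 -5.9] gap 0.684
t units [-0.04  0.    0.1 ] w units [ 0.   -0.05  0.  ]
```

View pics/w6.png

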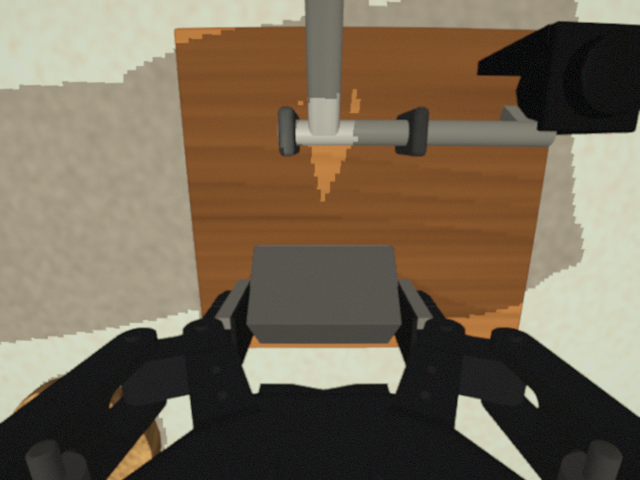

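```bash
python3 - <<'E'
from h import *
s=st(); print(s['ft_torque'])
im,d,c=grab('side'); f=cv2.resize(im[100:280,180:380],None,fx=3.5,fy=3.3);cv2.imwrite('pics/s6.png',cv2.cvtColor(f,cv2.COLOR_RGB2BGR))
im,d,c=grab('scene'); f=cv2.resize(im[120:290,300:480],None,fx=4,fy=3.5);cv2.imwrite('pics/sc6.png',cv2.cvtColor(f,cv2.COLOR_RGB2BGR))
s=st()
E
```

```text
t 10.08 p [ 0.5107  0.1586 -0.0065] q [9.997e-01 2.400e-02 2.100e-03 1.000e-04] F [-3.5 -2.1  6.8] gap 0.688
[-0.26542437  0.84908629  0.02306892]
t 10.18 p [ 0.5107  0.1586 -0.0065] q [9.997e-01 2.400e-02 2.100e-03 1.000e-04] F [-3.6 -1.8  5.6] gap 0.687
```

View pics/s6.png

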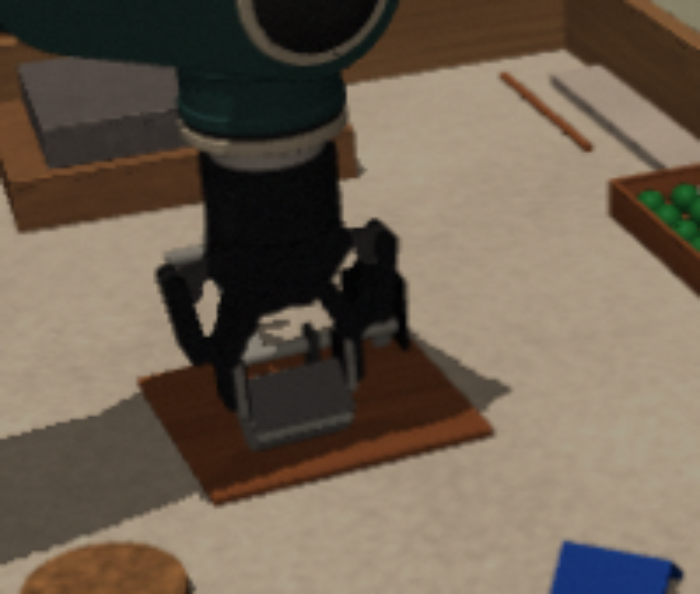

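View pics/sc6.png

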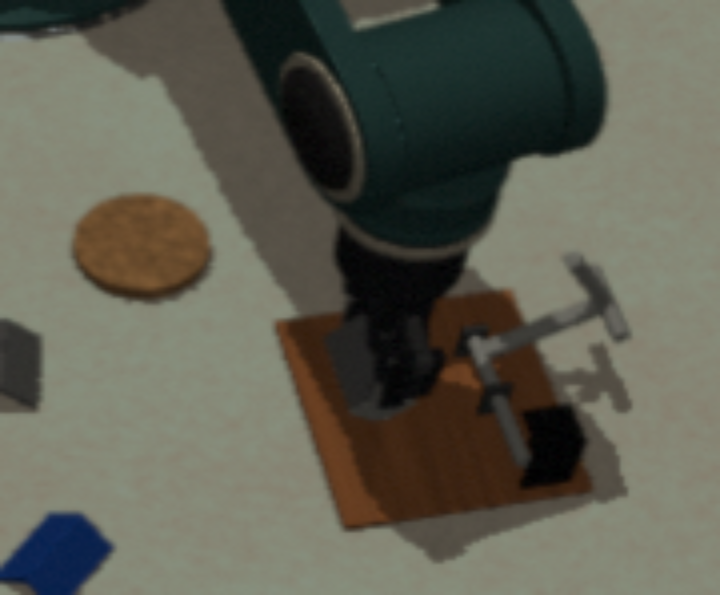

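>>> servo_tool(rows=[{"tx":-0.04,"ty":0,"tz":0.1,"wx":0,"wy":-0.05,"wz":0,"jaw":-1},{"tx":0,"ty":0,"tz":0.06,"wx":0,"wy":0,"wz":0,"jaw":-1}])

```text
t: 10.35
ee_pos: [0.5108, 0.1589, -0.008]
tool_rot: [1.0, 0.024, 0.001, -0.0]
contact_force: [-20.9, -5.5, 30.6]
finger_gap: 0.689
```

>>> servo_tool(rows=[{"tx":0,"ty":0,"tz":-0.05,"wx":0,"wy":0,"wz":0,"jaw":1},{"tx":0,"ty":0,"tz":0,"wx":0,"wy":0,"wz":0,"jaw":1},{"tx":0,"ty":0,"tz":0,"wx":0,"wy":0,"wz":0,"jaw":1}])

```text
t: 10.6
ee_pos: [0.511, 0.1591, -0.0062]
tool_rot: [1.0, 0.024, 0.002, -0.0]
contact_force: [1.3, -0.0, -0.5]
finger_gap: 1.0
```

```bash
python3 - <<'E'
from h import *
s=st(); grab('wrist','w7')
E
python3 align.py 75
```

```text
t 10.6 p [ 0.511   0.1591 -0.0062] q [ 9.997e-01  2.410e-02  1.600e-03 -4.000e-04] F [ 1.3 -0.  -0.5] gap 1.0
held 0
ridge 13767 x [-29.3  29.6] y [-22.6  24.2] zmax 55.0
  peak y 1.4 slope deg 0.05
```

View pics/w7.png

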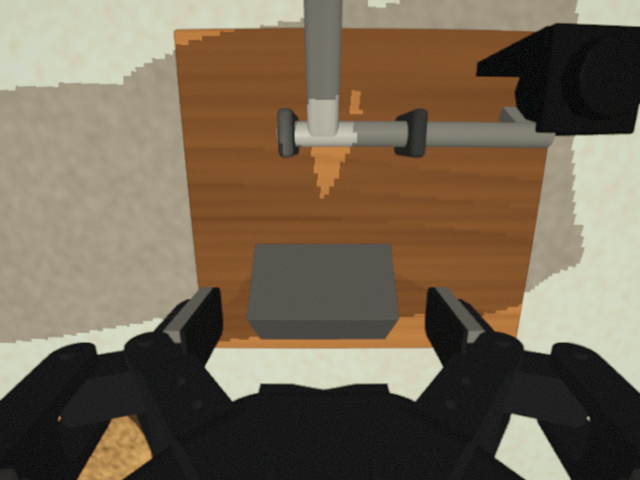

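>>> servo_tool(rows=[{"tx":0,"ty":0,"tz":-0.6,"wx":0,"wy":0,"wz":0,"jaw":1},{"tx":0,"ty":0,"tz":-0.9,"wx":0,"wy":0,"wz":0,"jaw":1},{"tx":0,"ty":0.2,"tz":-0.9,"wx":0,"wy":0,"wz":0.3,"jaw":1},{"tx":-0.2,"ty":0.9,"tz":-0.9,"wx":0,"wy":0,"wz":0.4,"jaw":1},{"tx":-0.2,"ty":0.95,"tz":-0.9,"wx":0,"wy":0,"wz":0.4,"jaw":1},{"tx":-0.2,"ty":0.95,"tz":-0.5,"wx":0,"wy":0,"wz":0.4,"jaw":1},{"tx":-0.2,"ty":0.95,"tz":0,"wx":0,"wy":0,"wz":0.4,"jaw":1},{"tx":-0.2,"ty":0.95,"tz":0,"wx":0,"wy":0,"wz":0.4,"jaw":1}])

```text
t: 11.32
ee_pos: [0.4722, 0.0124, 0.1379]
tool_rot: [0.997, -0.076, -0.0, 0.0]
contact_force: [-0.5, 0.5, -1.4]
finger_gap: 1.0
```

```bash
python3 goal.py 0.4622 -0.0651 0.06 -10.4
```

```text
t 11.32 p [0.4722 0.0124 0.1379] q [ 9.971e-01 -7.640e-02 -2.000e-04  3.000e-04] F [-0.5  0.5 -1.4] gap 1.0
t units [0.07 2.6  2.6 ] w units [0.01 0.   0.33]
```

>>> servo_tool(rows=[{"tx":0.02,"ty":0.9,"tz":0.3,"wx":0,"wy":0,"wz":0.3,"jaw":1},{"tx":0,"ty":0.9,"tz":0.6,"wx":0,"wy":0,"wz":0,"jaw":1},{"tx":0,"ty":0.6,"tz":0.8,"wx":0,"wy":0,"wz":0,"jaw":1},{"tx":0,"ty":0,"tz":0.6,"wx":0,"wy":0,"wz":0,"jaw":1},{"tx":0,"ty":0,"tz":0,"wx":0,"wy":0,"wz":0,"jaw":1}])

```text
t: 11.73
ee_pos: [0.4595, -0.0666, 0.0688]
tool_rot: [0.996, -0.094, 0.004, 0.001]
contact_force: [-0.5, -0.1, -0.7]
finger_gap: 0.998
```

```bash
cat > near.py <<'E'
from guards import *
st(); im,d,c=grab('wrist','near'); im=im.copy(); d=d.copy(); d[:, :225]=0; d[:,425:]=0; d[370:]=0
guards(im,d,c,fl=1)
E
python3 near.py; python3 goal.py 0.4622 -0.0651 -0.035 -10.4
```

```text
t 11.73 p [ 0.4595 -0.0666  0.0688] q [ 9.956e-01 -9.370e-02  3.600e-03  9.000e-04] F [-0.5 -0.1 -0.7] gap 0.998
px [327. 231.] n 5170 ctr [ 0.4618 -0.0645] yaw -10.7 zpk 0.0295 len 0.0586 rect [47.4 60. ]
px [353. 343.] n 3591 ctr [ 0.4666 -0.1614] yaw 19.4 zpk 0.0296 len 0.059 rect [59.9 45.1]
t 11.78 p [ 0.46   -0.0665  0.0705] q [ 0.9956 -0.0935  0.004   0.001 ] F [ 0.3 -0.1  1.3] gap 0.999
t units [ 0.03 -0.06  3.52] w units [ 0.01 -0.09 -0.07]
```

View pics/near.png

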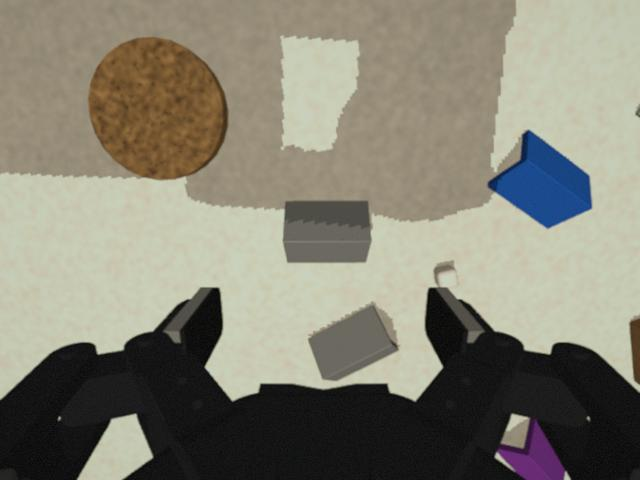

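```bash
python3 - <<'E'
from h import *
im,d,c=load('wrist'); W=cloud(c,d); print(W[268,446],W[274,440])
E
```

```text
[ 0.54522582 -0.10778619  0.01010327] [ 0.53860656 -0.10910955  0.01579899]
```

>>> servo_tool(rows=[{"tx":0.04,"ty":-0.07,"tz":0.7,"wx":0,"wy":-0.09,"wz":-0.04,"jaw":1},{"tx":0,"ty":0,"tz":0.9,"wx":0,"wy":0,"wz":0,"jaw":1},{"tx":0,"ty":0,"tz":0.7,"wx":0,"wy":0,"wz":0,"jaw":1},{"tx":0,"ty":0,"tz":0.4,"wx":0,"wy":0,"wz":0,"jaw":1},{"tx":0,"ty":0,"tz":0,"wx":0,"wy":0,"wz":0,"jaw":1}])

```text
t: 12.2
ee_pos: [0.4661, -0.0633, -0.0067]
tool_rot: [0.996, -0.09, 0.004, 0.001]
contact_force: [0.6, 0.9, -0.7]
finger_gap: 0.998
```

```bash
python3 goal.py 0.4618 -0.0645 -0.035 -10.6
```

```text
t 12.2 p [ 0.4661 -0.0633 -0.0067] q [ 9.959e-01 -9.040e-02  3.900e-03  8.000e-04] F [ 0.6  0.9 -0.7] gap 0.998
t units [-0.14  0.07  0.94] w units [ 0.01 -0.09  0.05]
```

>>> servo_tool(rows=[{"tx":-0.14,"ty":0.07,"tz":0.4,"wx":0,"wy":-0.09,"wz":0.05,"jaw":1},{"tx":0,"ty":0,"tz":0.3,"wx":0,"wy":0,"wz":0,"jaw":1},{"tx":0,"ty":0,"tz":0.15,"wx":0,"wy":0,"wz":0,"jaw":1},{"tx":0,"ty":0,"tz":0,"wx":0,"wy":0,"wz":0,"jaw":1}])

```text
t: 12.53
ee_pos: [0.4635, -0.0642, -0.0307]
tool_rot: [0.996, -0.092, 0.001, 0.001]
contact_force: [0.1, 0.5, -0.0]
finger_gap: 1.0
```

```bash
python3 goal.py 0.4618 -0.0645 -0.035 -10.6
```

```text
t 12.53 p [ 0.4635 -0.0642 -0.0307] q [ 9.958e-01 -9.210e-02  1.500e-03  5.000e-04] F [ 0.1  0.5 -0. ] gap 1.0
t units [-0.06  0.02  0.14] w units [ 0.01 -0.03  0.01]
```

Close enough. I'll apply the remainder and grip.

>>> servo_tool(rows=[{"tx":-0.06,"ty":0.02,"tz":0.14,"wx":0,"wy":-0.03,"wz":0,"jaw":1},{"tx":0,"ty":0,"tz":0,"wx":0,"wy":0,"wz":0,"jaw":-1},{"tx":0,"ty":0,"tz":0,"wx":0,"wy":0,"wz":0,"jaw":-1},{"tx":0,"ty":0,"tz":0,"wx":0,"wy":0,"wz":0,"jaw":-1},{"tx":0,"ty":0,"tz":0,"wx":0,"wy":0,"wz":0,"jaw":-1},{"tx":0,"ty":0,"tz":0,"wx":0,"wy":0,"wz":0,"jaw":-1}])

```text
t: 13.03
ee_pos: [0.4627, -0.0649, -0.0331]
tool_rot: [0.996, -0.092, 0.001, 0.001]
contact_force: [0.5, -0.2, -0.8]
finger_gap: 0.685
```

>>> servo_tool(rows=[{"tx":0,"ty":0,"tz":-0.5,"wx":0,"wy":0,"wz":0,"jaw":-1},{"tx":0,"ty":0,"tz":-0.8,"wx":0,"wy":0,"wz":0,"jaw":-1},{"tx":0,"ty":0,"tz":-0.9,"wx":0,"wy":0,"wz":0,"jaw":-1},{"tx":0,"ty":0,"tz":-0.9,"wx":0,"wy":0,"wz":-0.3,"jaw":-1},{"tx":0.2,"ty":-0.4,"tz":-0.9,"wx":0,"wy":0,"wz":-0.5,"jaw":-1},{"tx":0.2,"ty":-0.9,"tz":-0.4,"wx":0,"wy":0,"wz":-0.6,"jaw":-1},{"tx":0.2,"ty":-0.95,"tz":0,"wx":0,"wy":0,"wz":-0.6,"jaw":-1},{"tx":0.2,"ty":-0.95,"tz":0,"wx":0,"wy":0,"wz":-0.5,"jaw":-1}])

```text
t: 13.7
ee_pos: [0.4927, 0.0283, 0.1057]
tool_rot: [1.0, 0.017, 0.001, 0.001]
contact_force: [0.8, -0.2, -1.2]
finger_gap: 0.69
```

```bash
python3 goal.py 0.5096 0.1584 0.06 2.75
```

```text
t 13.7 p [0.4927 0.0283 0.1057] q [9.999e-01 1.710e-02 1.400e-03 6.000e-04] F [ 0.8 -0.2 -1.2] gap 0.69
t units [ 0.71 -4.32  1.52] w units [ 0.01 -0.03 -0.16]
```

>>> servo_tool(rows=[{"tx":0.2,"ty":-0.9,"tz":0,"wx":0,"wy":0,"wz":-0.16,"jaw":-1},{"tx":0.2,"ty":-0.9,"tz":0,"wx":0,"wy":0,"wz":0,"jaw":-1},{"tx":0.2,"ty":-0.9,"tz":0,"wx":0,"wy":0,"wz":0,"jaw":-1},{"tx":0.1,"ty":-0.9,"tz":0.2,"wx":0,"wy":0,"wz":0,"jaw":-1},{"tx":0,"ty":-0.4,"tz":0.5,"wx":0,"wy":0,"wz":0,"jaw":-1},{"tx":0,"ty":0,"tz":0.4,"wx":0,"wy":0,"wz":0,"jaw":-1},{"tx":0,"ty":0,"tz":0,"wx":0,"wy":0,"wz":0,"jaw":-1}])

```text
t: 14.28
ee_pos: [0.5097, 0.1602, 0.074]
tool_rot: [1.0, 0.028, 0.004, -0.0]
contact_force: [-0.2, -0.7, -1.0]
finger_gap: 0.689
```

```bash
python3 goal.py 0.5096 0.1584 0.03 2.75
```

```text
t 14.28 p [0.5097 0.1602 0.074 ] q [ 9.996e-01  2.840e-02  4.000e-03 -1.000e-04] F [-0.2 -0.7 -1. ] gap 0.689
t units [-0.02  0.06  1.47] w units [-0.   -0.09  0.1 ]
```

>>> servo_tool(rows=[{"tx":-0.06,"ty":0.07,"tz":0.5,"wx":0,"wy":-0.09,"wz":0.1,"jaw":-1},{"tx":0,"ty":0,"tz":0.5,"wx":0,"wy":0,"wz":0,"jaw":-1},{"tx":0,"ty":0,"tz":0.4,"wx":0,"wy":0,"wz":0,"jaw":-1},{"tx":0,"ty":0,"tz":0,"wx":0,"wy":0,"wz":0,"jaw":-1}])

```text
t: 14.62
ee_pos: [0.5081, 0.155, 0.0294]
tool_rot: [1.0, 0.022, -0.0, 0.0]
contact_force: [0.3, 0.7, -1.0]
finger_gap: 0.685
```

```bash
python3 goal.py 0.5096 0.1584 0.001 2.75
```

```text
t 14.62 p [0.5081 0.155  0.0294] q [ 9.997e-01  2.240e-02 -3.000e-04  2.000e-04] F [ 0.3  0.7 -1. ] gap 0.685
t units [ 0.06 -0.11  0.95] w units [ 0.01  0.01 -0.04]
```

>>> servo_tool(rows=[{"tx":0.06,"ty":-0.12,"tz":0.3,"wx":0,"wy":0,"wz":-0.04,"jaw":-1},{"tx":0,"ty":0,"tz":0.3,"wx":0,"wy":0,"wz":0,"jaw":-1},{"tx":0,"ty":0,"tz":0,"wx":0,"wy":0,"wz":0,"jaw":-1}])

```text
t: 14.87
ee_pos: [0.5104, 0.1574, 0.0103]
tool_rot: [1.0, 0.023, -0.0, 0.0]
contact_force: [-0.2, 0.3, -2.3]
finger_gap: 0.686
```

```bash
python3 goal.py 0.5096 0.1584 0.001 2.75
```

```text
t 14.87 p [0.5104 0.1574 0.0103] q [ 9.997e-01  2.310e-02 -0.000e+00  2.000e-04] F [-0.2  0.3 -2.3] gap 0.686
t units [-0.03 -0.03  0.31] w units [ 0.01  0.   -0.02]
```

>>> servo_tool(rows=[{"tx":-0.03,"ty":-0.04,"tz":0.12,"wx":0,"wy":0,"wz":0,"jaw":-1},{"tx":0,"ty":0,"tz":0.06,"wx":0,"wy":0,"wz":0,"jaw":-1},{"tx":0,"ty":0,"tz":0,"wx":0,"wy":0,"wz":0,"jaw":-1}])

```text
t: 15.12
ee_pos: [0.5105, 0.1588, 0.0061]
tool_rot: [1.0, 0.023, 0.001, 0.0]
contact_force: [-0.5, 0.7, -1.0]
finger_gap: 0.688
```

```bash
python3 goal.py 0.5096 0.1584 0.001 2.75;python3 - <<'E'
from h import *
grab('wrist','w8')
E
python3 align.py 75
```

```text
t 15.12 p [0.5105 0.1588 0.0061] q [0.9997 0.0229 0.001  0.    ] F [-0.5  0.7 -1. ] gap 0.688
t units [-0.03  0.01  0.17] w units [ 0.   -0.02 -0.03]
held 1829 x [-30.4  31.8] y [-10.   18.1] zmax 121.1
  peak y 17.3 slope deg -0.14
ridge 16672 x [-32.4  34.9] y [-22.3  24.3] zmax 74.2
  peak y 1.3 slope deg 1.47
```

View pics/w8.png

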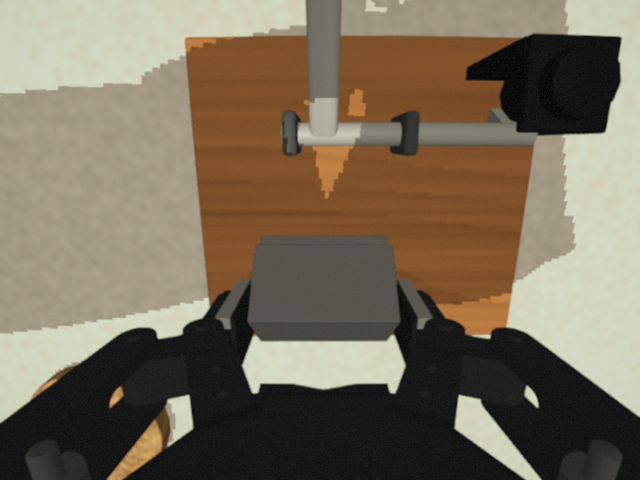

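>>> servo_tool(rows=[{"tx":-0.03,"ty":0,"tz":0.12,"wx":0,"wy":0,"wz":0,"jaw":-1},{"tx":0,"ty":0,"tz":0.03,"wx":0,"wy":0,"wz":0,"jaw":-1}])

```text
t: 15.33
ee_pos: [0.5109, 0.1591, 0.0037]
tool_rot: [1.0, 0.023, 0.003, -0.0]
contact_force: [-3.8, -3.2, 2.3]
finger_gap: 0.689
```

>>> servo_tool(rows=[{"tx":-0.04,"ty":0,"tz":0.1,"wx":0,"wy":-0.06,"wz":0,"jaw":-1},{"tx":0,"ty":0,"tz":0,"wx":0,"wy":0,"wz":0,"jaw":-1}])

```text
t: 15.5
ee_pos: [0.511, 0.1594, 0.0029]
tool_rot: [1.0, 0.023, 0.002, -0.0]
contact_force: [-2.0, -0.8, -2.6]
finger_gap: 0.684
```

```bash
python3 goal.py 0.5096 0.1584 0.001 2.75;python3 - <<'E'
from h import *
grab('wrist','w9')
im,d,c=load('wrist');f=cv2.resize(im[220:360,220:440],None,fx=3.6,fy=3.6,interpolation=cv2.INTER_CUBIC);cv2.imwrite('pics/w9c.png',cv2.cvtColor(f,cv2.COLOR_RGB2BGR))
E
python3 align.py 75
```

```text
t 15.5 p [0.511  0.1594 0.0029] q [ 9.997e-01  2.310e-02  1.800e-03 -4.000e-04] F [-2.  -0.8 -2.6] gap 0.684
t units [-0.05  0.03  0.06] w units [-0.01 -0.04 -0.02]
held 1499 x [-29.4  31.8] y [-9.  18.4] zmax 117.9
  peak y 17.8 slope deg -0.18
ridge 16556 x [-31.9  35.4] y [-21.9  24.7] zmax 74.3
  peak y 5.9 slope deg 2.2
```

View pics/w9c.png

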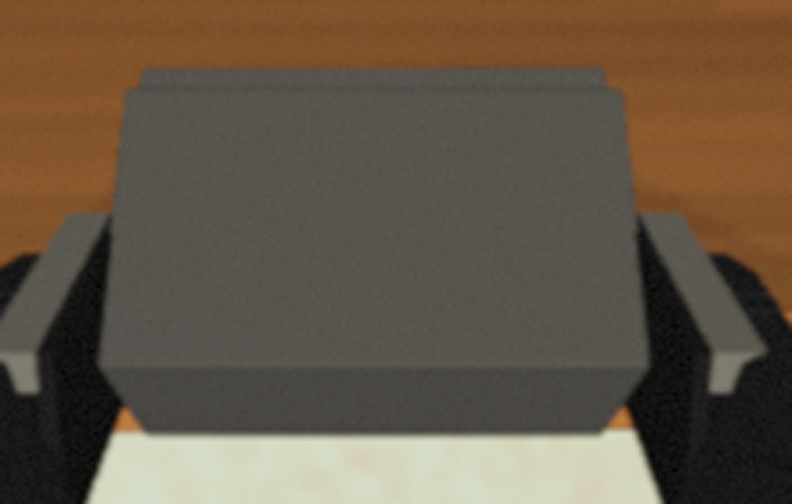

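>>> servo_tool(rows=[{"tx":0,"ty":0,"tz":0,"wx":0,"wy":0,"wz":0,"jaw":1},{"tx":0,"ty":0,"tz":0,"wx":0,"wy":0,"wz":0,"jaw":1},{"tx":0,"ty":0,"tz":-0.4,"wx":0,"wy":0,"wz":0,"jaw":1},{"tx":0,"ty":0,"tz":-0.6,"wx":0,"wy":0,"wz":0,"jaw":1}])

```text
t: 15.88
ee_pos: [0.5089, 0.159, 0.0308]
tool_rot: [1.0, 0.023, -0.001, 0.0]
contact_force: [0.1, 0.7, 0.4]
finger_gap: 0.999
```

```bash
cat > nest.py <<'E'
from h import *
import sys
im,d,c=grab('wrist',sys.argv[1]); W=cloud(c,d)
a=np.deg2rad(2.75); ex=np.array([np.cos(a),np.sin(a)]); ey=np.array([-ex[1],ex[0]])
L=W[...,:2]-np.array([.5096,.1584]); x=L@ex*1000; y=L@ey*1000; z=W[...,2]*1000
from scipy.optimize import least_squares
m=(abs(x)<33)&(abs(y)<30)&(z>25)&(z<100); m[:, :225]=0; m[:,425:]=0; m[380:]=0
n,l,s_,ce=cv2.connectedComponentsWithStats(m.astype(np.uint8)); i=1+np.argmax(s_[1:,4]); m=l==i
X,Y,Z=x[m],y[m],z[m]
q=least_squares(lambda p:Z-(p[0]+p[3]*X-abs(Y-p[1]-p[2]*X)),[60,0,0,0],loss='soft_l1',f_scale=1.).x
print('n',m.sum(),'peak z %.1f y %.1f yaw %.2f tilt %.2f deg'%(q[0],q[1],np.rad2deg(q[2]),np.rad2deg(q[3])),'x',np.round(np.percentile(X[Z>q[0]-15],[1,99]),1),'y',np.round(np.percentile(Y,[.7,99.3]),1))
f=cv2.resize(im[200:380,200:450],None,fx=3.2,fy=3.2,interpolation=cv2.INTER_CUBIC);cv2.imwrite('pics/'+sys.argv[1]+'c.png',cv2.cvtColor(f,cv2.COLOR_RGB2BGR))
E
python3 nest.py n2
```

```text
n 10354 peak z 63.2 y 0.5 yaw -0.04 tilt -0.04 deg x [-28.9  29.6] y [-22.   24.3]
```

View pics/n2.png

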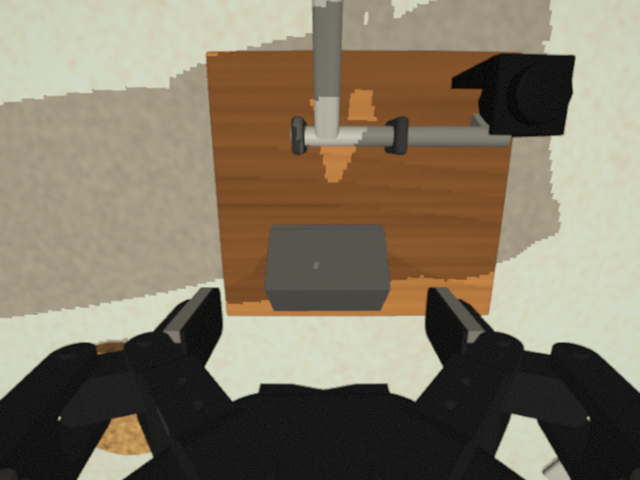

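>>> servo_tool(rows=[{"tx":0,"ty":0,"tz":-0.9,"wx":0,"wy":0,"wz":0,"jaw":1},{"tx":0,"ty":0.3,"tz":-0.9,"wx":0,"wy":0,"wz":-0.2,"jaw":1},{"tx":0,"ty":0.9,"tz":-0.9,"wx":0,"wy":0,"wz":-0.2,"jaw":1},{"tx":0,"ty":0.95,"tz":-0.4,"wx":0,"wy":0,"wz":-0.2,"jaw":1},{"tx":0,"ty":0.95,"tz":0,"wx":0,"wy":0,"wz":-0.3,"jaw":1},{"tx":0,"ty":0.95,"tz":0,"wx":0,"wy":0,"wz":-0.3,"jaw":1},{"tx":0,"ty":0.95,"tz":0,"wx":0,"wy":0,"wz":-0.3,"jaw":1},{"tx":0,"ty":0.95,"tz":0,"wx":0,"wy":0,"wz":-0.3,"jaw":1}])

```text
t: 16.6
ee_pos: [0.5317, -0.0202, 0.1422]
tool_rot: [0.994, 0.108, 0.007, -0.0]
contact_force: [0.4, 0.2, -0.5]
finger_gap: 0.999
```

```bash
python3 goal.py 0.4666 -0.1614 0.06 19.5
```

```text
t 16.6 p [ 0.5317 -0.0202  0.1422] q [ 0.9941  0.1084  0.0065 -0.    ] F [ 0.4  0.2 -0.5] gap 0.999
t units [-3.17  4.12  2.71] w units [ 0.02 -0.15 -1.41]
```

>>> servo_tool(rows=[{"tx":-0.7,"ty":0.8,"tz":0.2,"wx":0,"wy":-0.15,"wz":-0.4,"jaw":1},{"tx":-0.7,"ty":0.8,"tz":0.4,"wx":0,"wy":0,"wz":-0.4,"jaw":1},{"tx":-0.7,"ty":0.8,"tz":0.5,"wx":0,"wy":0,"wz":-0.4,"jaw":1},{"tx":-0.7,"ty":0.8,"tz":0.6,"wx":0,"wy":0,"wz":-0.2,"jaw":1},{"tx":-0.4,"ty":0.5,"tz":0.6,"wx":0,"wy":0,"wz":0,"jaw":1},{"tx":0,"ty":0,"tz":0,"wx":0,"wy":0,"wz":0,"jaw":1}])

```text
t: 17.1
ee_pos: [0.4692, -0.1637, 0.0768]
tool_rot: [0.985, 0.172, 0.003, 0.003]
contact_force: [-0.2, 0.6, -0.8]
finger_gap: 0.999
```

```bash
python3 near.py; python3 goal.py 0.4666 -0.1614 -0.033 19.5
```

```text
t 17.1 p [ 0.4692 -0.1637  0.0768] q [0.9851 0.1718 0.0034 0.0028] F [-0.2  0.6 -0.8] gap 0.999
px [321. 228.] n 4878 ctr [ 0.466  -0.1613] yaw 19.4 zpk 0.0294 len 0.0589 rect [60.1 46.5]
px [276. 344.] n 3511 ctr [ 0.465  -0.2693] yaw 11.8 zpk 0.0295 len 0.0587 rect [59.8 47.4]
t 17.15 p [ 0.4703 -0.1629  0.0786] q [0.9851 0.1716 0.0042 0.0031] F [0.4 0.6 0.2] gap 1.001
t units [-0.12 -0.12  3.72] w units [ 0.09 -0.08  0.05]
```

View pics/near.png

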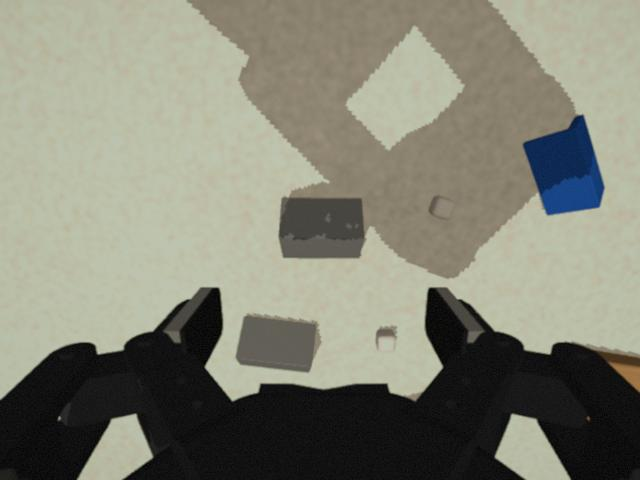

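>>> servo_tool(rows=[{"tx":-0.13,"ty":-0.12,"tz":0.7,"wx":0.09,"wy":-0.08,"wz":0.05,"jaw":1},{"tx":0,"ty":0,"tz":0.9,"wx":0,"wy":0,"wz":0,"jaw":1},{"tx":0,"ty":0,"tz":0.9,"wx":0,"wy":0,"wz":0,"jaw":1},{"tx":0,"ty":0,"tz":0.5,"wx":0,"wy":0,"wz":0,"jaw":1},{"tx":0,"ty":0,"tz":0,"wx":0,"wy":0,"wz":0,"jaw":1}])

```text
t: 17.57
ee_pos: [0.4705, -0.1597, -0.0065]
tool_rot: [0.986, 0.169, 0.005, 0.002]
contact_force: [-1.0, 0.3, -0.0]
finger_gap: 0.998
```

```bash
python3 goal.py 0.466 -0.1613 -0.034 19.5
```

```text
t 17.57 p [ 0.4705 -0.1597 -0.0065] q [0.9856 0.1691 0.0046 0.0019] F [-1.   0.3 -0. ] gap 0.998
t units [-0.17 -0.    0.92] w units [ 0.06 -0.1  -0.01]
```

>>> servo_tool(rows=[{"tx":-0.18,"ty":0,"tz":0.4,"wx":0.06,"wy":-0.1,"wz":0,"jaw":1},{"tx":0,"ty":0,"tz":0.3,"wx":0,"wy":0,"wz":0,"jaw":1},{"tx":0,"ty":0,"tz":0.15,"wx":0,"wy":0,"wz":0,"jaw":1},{"tx":0,"ty":0,"tz":0,"wx":0,"wy":0,"wz":0,"jaw":1}])

```text
t: 17.9
ee_pos: [0.4679, -0.1608, -0.0297]
tool_rot: [0.985, 0.17, 0.001, 0.001]
contact_force: [-0.0, 0.5, -1.2]
finger_gap: 1.0
```

```bash
python3 goal.py 0.466 -0.1613 -0.034 19.5
```

```text
t 17.9 p [ 0.4679 -0.1608 -0.0297] q [9.854e-01 1.700e-01 1.400e-03 9.000e-04] F [-0.   0.5 -1.2] gap 1.0
t units [-0.07 -0.    0.14] w units [ 0.03 -0.03  0.02]
```

>>> servo_tool(rows=[{"tx":-0.07,"ty":0,"tz":0.14,"wx":0.02,"wy":-0.03,"wz":0,"jaw":1},{"tx":0,"ty":0,"tz":0,"wx":0,"wy":0,"wz":0,"jaw":-1},{"tx":0,"ty":0,"tz":0,"wx":0,"wy":0,"wz":0,"jaw":-1},{"tx":0,"ty":0,"tz":0,"wx":0,"wy":0,"wz":0,"jaw":-1},{"tx":0,"ty":0,"tz":0,"wx":0,"wy":0,"wz":0,"jaw":-1},{"tx":0,"ty":0,"tz":0,"wx":0,"wy":0,"wz":0,"jaw":-1}])

```text
t: 18.4
ee_pos: [0.4672, -0.1621, -0.0317]
tool_rot: [0.985, 0.17, 0.001, 0.001]
contact_force: [0.2, -0.4, -0.6]
finger_gap: 0.686
```

>>> servo_tool(rows=[{"tx":0,"ty":0,"tz":-0.5,"wx":0,"wy":0,"wz":0,"jaw":-1},{"tx":0,"ty":0,"tz":-0.8,"wx":0,"wy":0,"wz":0,"jaw":-1},{"tx":0,"ty":0,"tz":-0.9,"wx":0,"wy":0,"wz":0,"jaw":-1},{"tx":0,"ty":0,"tz":-0.9,"wx":0,"wy":0,"wz":0.3,"jaw":-1},{"tx":0.3,"ty":-0.4,"tz":-0.9,"wx":0,"wy":0,"wz":0.5,"jaw":-1},{"tx":0.4,"ty":-0.9,"tz":-0.8,"wx":0,"wy":0,"wz":0.6,"jaw":-1},{"tx":0.4,"ty":-0.95,"tz":0,"wx":0,"wy":0,"wz":0.6,"jaw":-1},{"tx":0.3,"ty":-0.95,"tz":0,"wx":0,"wy":0,"wz":0.5,"jaw":-1}])

```text
t: 19.07
ee_pos: [0.4846, -0.0587, 0.1188]
tool_rot: [0.999, 0.054, 0.001, 0.0]
contact_force: [-0.3, -0.3, -1.6]
finger_gap: 0.687
```

```bash
python3 goal.py 0.5096 0.1584 0.06 2.75
```

```text
t 19.07 p [ 0.4846 -0.0587  0.1188] q [9.985e-01 5.410e-02 6.000e-04 3.000e-04] F [-0.3 -0.3 -1.6] gap 0.687
t units [ 1.61 -7.11  1.96] w units [ 0.01 -0.01  0.69]
```

>>> servo_tool(rows=[{"tx":0.2,"ty":-0.95,"tz":0,"wx":0,"wy":0,"wz":0.3,"jaw":-1},{"tx":0.2,"ty":-0.95,"tz":0,"wx":0,"wy":0,"wz":0.3,"jaw":-1},{"tx":0.2,"ty":-0.95,"tz":0,"wx":0,"wy":0,"wz":0.1,"jaw":-1},{"tx":0.2,"ty":-0.95,"tz":0,"wx":0,"wy":0,"wz":0,"jaw":-1},{"tx":0.2,"ty":-0.95,"tz":0,"wx":0,"wy":0,"wz":0,"jaw":-1},{"tx":0.2,"ty":-0.9,"tz":0.1,"wx":0,"wy":0,"wz":0,"jaw":-1},{"tx":0.1,"ty":-0.6,"tz":0.3,"wx":0,"wy":0,"wz":0,"jaw":-1},{"tx":0,"ty":0,"tz":0.3,"wx":0,"wy":0,"wz":0,"jaw":-1}])

```text
t: 19.73
ee_pos: [0.5144, 0.1449, 0.1023]
tool_rot: [1.0, 0.021, 0.005, -0.001]
contact_force: [-0.3, -0.2, -0.7]
finger_gap: 0.686
```

```bash
python3 goal.py 0.5096 0.1584 0.04 2.75
```

```text
t 19.73 p [0.5144 0.1449 0.1023] q [ 9.998e-01  2.120e-02  5.100e-03 -5.000e-04] F [-0.3 -0.2 -0.7] gap 0.686
t units [-0.16 -0.45  2.08] w units [-0.01 -0.12 -0.06]
```

>>> servo_tool(rows=[{"tx":-0.16,"ty":-0.45,"tz":0.5,"wx":0,"wy":-0.12,"wz":-0.06,"jaw":-1},{"tx":0,"ty":0,"tz":0.6,"wx":0,"wy":0,"wz":0,"jaw":-1},{"tx":0,"ty":0,"tz":0.5,"wx":0,"wy":0,"wz":0,"jaw":-1},{"tx":0,"ty":0,"tz":0.2,"wx":0,"wy":0,"wz":0,"jaw":-1},{"tx":0,"ty":0,"tz":0,"wx":0,"wy":0,"wz":0,"jaw":-1}])

```text
t: 20.15
ee_pos: [0.508, 0.159, 0.0442]
tool_rot: [1.0, 0.025, -0.001, -0.0]
contact_force: [-0.0, -0.9, -1.1]
finger_gap: 0.686
```

```bash
python3 goal.py 0.5098 0.1587 0.011 2.75
```

```text
t 20.15 p [0.508  0.159  0.0442] q [ 0.9997  0.0254 -0.0011 -0.    ] F [-0.  -0.9 -1.1] gap 0.686
t units [0.06 0.01 1.11] w units [-0.    0.03  0.03]
```

>>> servo_tool(rows=[{"tx":0.06,"ty":0,"tz":0.3,"wx":0,"wy":0.03,"wz":0.03,"jaw":-1},{"tx":0,"ty":0,"tz":0.3,"wx":0,"wy":0,"wz":0,"jaw":-1},{"tx":0,"ty":0,"tz":0.15,"wx":0,"wy":0,"wz":0,"jaw":-1},{"tx":0,"ty":0,"tz":0,"wx":0,"wy":0,"wz":0,"jaw":-1}])

```text
t: 20.48
ee_pos: [0.5109, 0.1581, 0.0215]
tool_rot: [1.0, 0.023, 0.001, -0.0]
contact_force: [0.4, -0.5, -0.8]
finger_gap: 0.686
```

```bash
python3 goal.py 0.5098 0.1587 0.011 2.75
```

```text
t 20.48 p [0.5109 0.1581 0.0215] q [ 9.997e-01  2.320e-02  1.300e-03 -2.000e-04] F [ 0.4 -0.5 -0.8] gap 0.686
t units [-0.04 -0.02  0.35] w units [-0.   -0.03 -0.02]
```

>>> servo_tool(rows=[{"tx":-0.05,"ty":-0.02,"tz":0.12,"wx":0,"wy":-0.03,"wz":0,"jaw":-1},{"tx":0,"ty":0,"tz":0.1,"wx":0,"wy":0,"wz":0,"jaw":-1},{"tx":0,"ty":0,"tz":0,"wx":0,"wy":0,"wz":0,"jaw":-1}])

```text
t: 20.73
ee_pos: [0.5101, 0.1587, 0.0158]
tool_rot: [1.0, 0.023, 0.001, -0.0]
contact_force: [0.3, -0.2, -2.0]
finger_gap: 0.687
```

```bash
python3 goal.py 0.5098 0.1587 0.011 2.75
```

```text
t 20.73 p [0.5101 0.1587 0.0158] q [ 9.997e-01  2.300e-02  8.000e-04 -4.000e-04] F [ 0.3 -0.2 -2. ] gap 0.687
t units [-0.01 -0.    0.16] w units [-0.01 -0.02 -0.02]
```

>>> servo_tool(rows=[{"tx":-0.02,"ty":0,"tz":0.1,"wx":0,"wy":-0.02,"wz":0,"jaw":-1},{"tx":0,"ty":0,"tz":0.06,"wx":0,"wy":0,"wz":0,"jaw":-1},{"tx":0,"ty":0,"tz":0,"wx":0,"wy":0,"wz":0,"jaw":-1}])

```text
t: 20.98
ee_pos: [0.5104, 0.159, 0.0133]
tool_rot: [1.0, 0.023, 0.001, -0.001]
contact_force: [0.3, -0.4, -1.5]
finger_gap: 0.687
```

>>> servo_tool(rows=[{"tx":-0.03,"ty":0,"tz":0.12,"wx":0,"wy":0,"wz":0,"jaw":-1},{"tx":0,"ty":0,"tz":0,"wx":0,"wy":0,"wz":0,"jaw":-1}])

```text
t: 21.15
ee_pos: [0.511, 0.1593, 0.0117]
tool_rot: [1.0, 0.023, 0.003, -0.001]
contact_force: [0.2, 0.3, -1.8]
finger_gap: 0.686
```

>>> servo_tool(rows=[{"tx":0,"ty":0,"tz":0,"wx":0,"wy":0,"wz":0,"jaw":1},{"tx":0,"ty":0,"tz":0,"wx":0,"wy":0,"wz":0,"jaw":1},{"tx":0,"ty":0,"tz":-0.4,"wx":0,"wy":0,"wz":0,"jaw":1},{"tx":0,"ty":0,"tz":-0.6,"wx":0,"wy":0,"wz":0,"jaw":1}])

```text
t: 21.48
ee_pos: [0.5091, 0.1589, 0.0395]
tool_rot: [1.0, 0.023, 0.0, -0.001]
contact_force: [-0.8, 1.3, 0.2]
finger_gap: 1.002
```

```bash
python3 nest.py n3
```

```text
n 10676 peak z 71.6 y 0.5 yaw -0.04 tilt -0.02 deg x [-28.6  29.9] y [-22.5  24.3]
```

View pics/n3c.png

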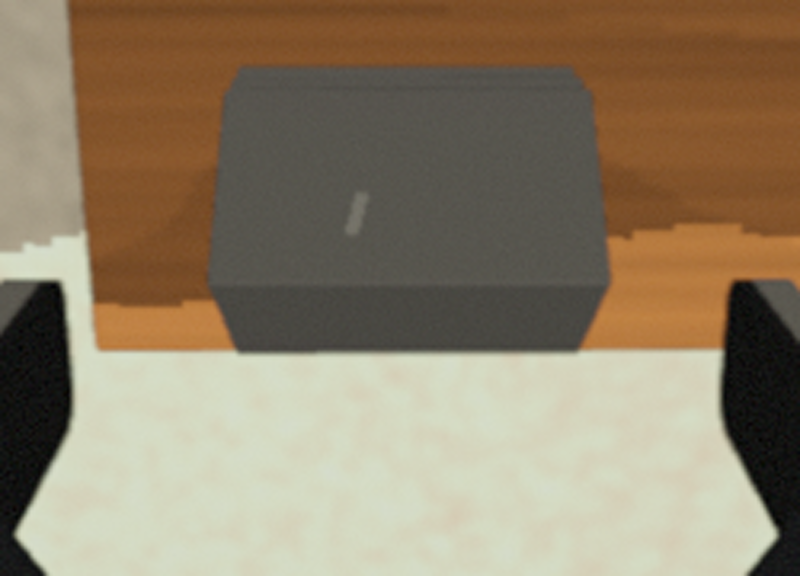

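>>> servo_tool(rows=[{"tx":0,"ty":0,"tz":-0.9,"wx":0,"wy":0,"wz":0,"jaw":1},{"tx":0,"ty":0.3,"tz":-0.9,"wx":0,"wy":0,"wz":-0.1,"jaw":1},{"tx":0,"ty":0.9,"tz":-0.8,"wx":0,"wy":0,"wz":-0.1,"jaw":1},{"tx":0,"ty":0.95,"tz":-0.2,"wx":0,"wy":0,"wz":-0.2,"jaw":1},{"tx":-0.1,"ty":0.95,"tz":0,"wx":0,"wy":0,"wz":-0.2,"jaw":1},{"tx":-0.2,"ty":0.95,"tz":0,"wx":0,"wy":0,"wz":-0.2,"jaw":1},{"tx":-0.2,"ty":0.95,"tz":0,"wx":0,"wy":0,"wz":-0.2,"jaw":1},{"tx":-0.2,"ty":0.95,"tz":0,"wx":0,"wy":0,"wz":-0.2,"jaw":1}])

```text
t: 22.2
ee_pos: [0.506, -0.0234, 0.1397]
tool_rot: [0.997, 0.081, 0.006, -0.001]
contact_force: [0.7, -0.5, 0.2]
finger_gap: 0.998
```

```bash
python3 goal.py 0.465 -0.2693 0.07 11.8
```

```text
t 22.2 p [ 0.506  -0.0234  0.1397] q [ 9.967e-01  8.140e-02  6.500e-03 -9.000e-04] F [ 0.7 -0.5  0.2] gap 0.998
t units [-2.71  7.87  2.28] w units [-0.01 -0.15 -0.49]
```

>>> servo_tool(rows=[{"tx":-0.35,"ty":0.95,"tz":0,"wx":0,"wy":-0.15,"wz":-0.2,"jaw":1},{"tx":-0.35,"ty":0.95,"tz":0,"wx":0,"wy":0,"wz":-0.2,"jaw":1},{"tx":-0.35,"ty":0.95,"tz":0,"wx":0,"wy":0,"wz":-0.1,"jaw":1},{"tx":-0.35,"ty":0.95,"tz":0.1,"wx":0,"wy":0,"wz":0,"jaw":1},{"tx":-0.35,"ty":0.95,"tz":0.2,"wx":0,"wy":0,"wz":0,"jaw":1},{"tx":-0.35,"ty":0.95,"tz":0.4,"wx":0,"wy":0,"wz":0,"jaw":1},{"tx":-0.3,"ty":0.95,"tz":0.6,"wx":0,"wy":0,"wz":0,"jaw":1},{"tx":-0.2,"ty":0.8,"tz":0.6,"wx":0,"wy":0,"wz":0,"jaw":1}])

```text
t: 22.87
ee_pos: [0.4724, -0.2711, 0.0921]
tool_rot: [0.994, 0.105, 0.006, 0.003]
contact_force: [1.0, 1.3, 0.3]
finger_gap: 1.0
```

>>> servo_tool(rows=[{"tx":0,"ty":0,"tz":0,"wx":0,"wy":0,"wz":0,"jaw":1}])

```text
t: 22.95
ee_pos: [0.4707, -0.274, 0.0892]
tool_rot: [0.995, 0.104, 0.004, 0.002]
contact_force: [0.8, 1.2, -0.9]
finger_gap: 1.0
```

```bash
python3 near.py; python3 goal.py 0.465 -0.2693 -0.035 11.8
```

```text
t 22.95 p [ 0.4707 -0.274   0.0892] q [0.9946 0.1036 0.0041 0.0024] F [ 0.8  1.2 -0.9] gap 1.0
px [318. 221.] n 4487 ctr [ 0.4649 -0.2691] yaw 11.8 zpk 0.0294 len 0.0589 rect [59.9 46.5]
t 23.0 p [ 0.4712 -0.2727  0.0908] q [0.9946 0.1035 0.0046 0.0025] F [ 0.6 -0.1  0.7] gap 0.998
t units [-0.22 -0.18  4.19] w units [ 0.07 -0.1   0.02]
```

View pics/near.png

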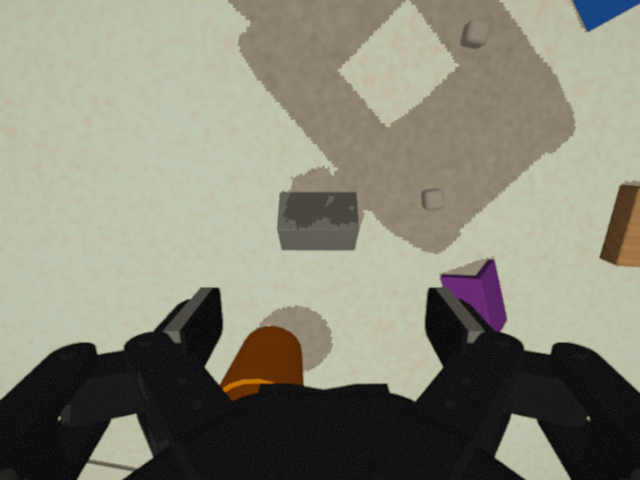

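```bash
python3 - <<'E'
from h import *
for n in ['scene','wrist']:
    im,d,c=load(n); W=cloud(c,d); i=im.astype(int)
    m=(i[...,0]>i[...,2]+60)&(W[...,2]>0.02)&(W[...,2]<0.09)&(W[...,1]<-0.28)&(W[...,1]>-0.45)&(W[...,0]<0.6)
    P=W[m]; print(n,m.sum(),np.round(np.percentile(P,[2,50,98],axis=0),3))
E
```

```text
scene 399 [[ 0.421 -0.426  0.022]
 [ 0.429 -0.397  0.067]
 [ 0.485 -0.366  0.082]]
wrist 3394 [[ 0.423 -0.419  0.022]
 [ 0.444 -0.369  0.053]
 [ 0.473 -0.363  0.081]]
```

>>> servo_tool(rows=[{"tx":-0.22,"ty":-0.15,"tz":0.8,"wx":0.07,"wy":-0.1,"wz":0,"jaw":1},{"tx":0,"ty":0,"tz":0.9,"wx":0,"wy":0,"wz":0,"jaw":1},{"tx":0,"ty":0,"tz":0.9,"wx":0,"wy":0,"wz":0,"jaw":1},{"tx":0,"ty":0,"tz":0.7,"wx":0,"wy":0,"wz":0,"jaw":1},{"tx":0,"ty":0,"tz":0.2,"wx":0,"wy":0,"wz":0,"jaw":1},{"tx":0,"ty":0,"tz":0,"wx":0,"wy":0,"wz":0,"jaw":1}])

```text
t: 23.5
ee_pos: [0.4676, -0.2681, -0.0098]
tool_rot: [0.995, 0.104, 0.004, 0.002]
contact_force: [0.2, 0.1, -0.5]
finger_gap: 1.005
```

```bash
python3 goal.py 0.4649 -0.2691 -0.034 11.8
```

```text
t 23.5 p [ 0.4676 -0.2681 -0.0098] q [0.9946 0.1038 0.0035 0.002 ] F [ 0.2  0.1 -0.5] gap 1.005
t units [-0.1   0.01  0.8 ] w units [ 0.05 -0.08  0.02]
```

>>> servo_tool(rows=[{"tx":-0.12,"ty":0,"tz":0.4,"wx":0.05,"wy":-0.08,"wz":0,"jaw":1},{"tx":0,"ty":0,"tz":0.3,"wx":0,"wy":0,"wz":0,"jaw":1},{"tx":0,"ty":0,"tz":0.1,"wx":0,"wy":0,"wz":0,"jaw":1},{"tx":0,"ty":0,"tz":0,"wx":0,"wy":0,"wz":0,"jaw":1}])

```text
t: 23.83
ee_pos: [0.4663, -0.269, -0.0311]
tool_rot: [0.995, 0.105, 0.002, 0.002]
contact_force: [0.3, -0.2, 1.0]
finger_gap: 1.001
```

```bash
python3 goal.py 0.4649 -0.2691 -0.034 11.8
```

```text
t 23.83 p [ 0.4663 -0.269  -0.0311] q [0.9945 0.1045 0.0015 0.0015] F [ 0.3 -0.2  1. ] gap 1.001
t units [-0.05 -0.01  0.09] w units [ 0.04 -0.03  0.04]
```

>>> servo_tool(rows=[{"tx":-0.05,"ty":0,"tz":0.09,"wx":0.03,"wy":-0.03,"wz":0.03,"jaw":1},{"tx":0,"ty":0,"tz":0,"wx":0,"wy":0,"wz":0,"jaw":-1},{"tx":0,"ty":0,"tz":0,"wx":0,"wy":0,"wz":0,"jaw":-1},{"tx":0,"ty":0,"tz":0,"wx":0,"wy":0,"wz":0,"jaw":-1},{"tx":0,"ty":0,"tz":0,"wx":0,"wy":0,"wz":0,"jaw":-1},{"tx":0,"ty":0,"tz":0,"wx":0,"wy":0,"wz":0,"jaw":-1}])

```text
t: 24.33
ee_pos: [0.4657, -0.2702, -0.0318]
tool_rot: [0.995, 0.103, 0.001, 0.001]
contact_force: [0.7, 0.3, -1.5]
finger_gap: 0.686
```

>>> servo_tool(rows=[{"tx":0,"ty":0,"tz":-0.5,"wx":0,"wy":0,"wz":0,"jaw":-1},{"tx":0,"ty":0,"tz":-0.8,"wx":0,"wy":0,"wz":0,"jaw":-1},{"tx":0,"ty":0,"tz":-0.9,"wx":0,"wy":0,"wz":0,"jaw":-1},{"tx":0,"ty":0,"tz":-0.9,"wx":0,"wy":0,"wz":0.2,"jaw":-1},{"tx":0.2,"ty":-0.4,"tz":-0.9,"wx":0,"wy":0,"wz":0.3,"jaw":-1},{"tx":0.2,"ty":-0.9,"tz":-0.8,"wx":0,"wy":0,"wz":0.3,"jaw":-1},{"tx":0.2,"ty":-0.95,"tz":0,"wx":0,"wy":0,"wz":0.3,"jaw":-1},{"tx":0.2,"ty":-0.95,"tz":0,"wx":0,"wy":0,"wz":0.3,"jaw":-1}])

```text
t: 25.0
ee_pos: [0.474, -0.1714, 0.1178]
tool_rot: [0.999, 0.037, -0.0, 0.0]
contact_force: [1.0, 0.7, -1.4]
finger_gap: 0.685
```

```bash
python3 goal.py 0.5096 0.1584 0.08 2.75
```

```text
t 25.0 p [ 0.474  -0.1714  0.1178] q [ 9.993e-01  3.670e-02 -2.000e-04  0.000e+00] F [ 1.   0.7 -1.4] gap 0.685
t units [  1.99 -10.88   1.26] w units [-0.    0.    0.29]
```

>>> servo_tool(rows=[{"tx":0.18,"ty":-0.95,"tz":0,"wx":0,"wy":0,"wz":0.1,"jaw":-1},{"tx":0.18,"ty":-0.95,"tz":0,"wx":0,"wy":0,"wz":0.1,"jaw":-1},{"tx":0.18,"ty":-0.95,"tz":0,"wx":0,"wy":0,"wz":0.1,"jaw":-1},{"tx":0.18,"ty":-0.95,"tz":0,"wx":0,"wy":0,"wz":0,"jaw":-1},{"tx":0.18,"ty":-0.95,"tz":0,"wx":0,"wy":0,"wz":0,"jaw":-1},{"tx":0.18,"ty":-0.95,"tz":0,"wx":0,"wy":0,"wz":0,"jaw":-1},{"tx":0.18,"ty":-0.95,"tz":0,"wx":0,"wy":0,"wz":0,"jaw":-1},{"tx":0.18,"ty":-0.95,"tz":0,"wx":0,"wy":0,"wz":0,"jaw":-1}])

```text
t: 25.67
ee_pos: [0.5055, 0.0694, 0.1206]
tool_rot: [1.0, 0.021, 0.003, 0.001]
contact_force: [0.1, -0.9, -1.7]
finger_gap: 0.687
```

```bash
python3 goal.py 0.5098 0.1587 0.08 2.75
```

```text
t 25.67 p [0.5055 0.0694 0.1206] q [9.998e-01 2.080e-02 2.800e-03 6.000e-04] F [ 0.1 -0.9 -1.7] gap 0.687
t units [ 0.26 -2.97  1.35] w units [ 0.01 -0.06 -0.07]
```

>>> servo_tool(rows=[{"tx":0.1,"ty":-0.9,"tz":0.1,"wx":0,"wy":-0.06,"wz":-0.05,"jaw":-1},{"tx":0.1,"ty":-0.9,"tz":0.2,"wx":0,"wy":0,"wz":0,"jaw":-1},{"tx":0,"ty":-0.7,"tz":0.4,"wx":0,"wy":0,"wz":0,"jaw":-1},{"tx":0,"ty":-0.2,"tz":0.4,"wx":0,"wy":0,"wz":0,"jaw":-1},{"tx":0,"ty":0,"tz":0.3,"wx":0,"wy":0,"wz":0,"jaw":-1},{"tx":0,"ty":0,"tz":0,"wx":0,"wy":0,"wz":0,"jaw":-1}])

```text
t: 26.17
ee_pos: [0.5076, 0.1595, 0.077]
tool_rot: [1.0, 0.026, 0.001, 0.0]
contact_force: [0.4, -0.0, -0.6]
finger_gap: 0.685
```

```bash
python3 goal.py 0.5098 0.1587 0.045 2.75
```

```text
t 26.17 p [0.5076 0.1595 0.077 ] q [9.997e-01 2.600e-02 9.000e-04 2.000e-04] F [ 0.4 -0.  -0.6] gap 0.685
t units [0.07 0.03 1.07] w units [ 0.   -0.02  0.05]
```

>>> servo_tool(rows=[{"tx":0.03,"ty":0.03,"tz":0.4,"wx":0,"wy":-0.02,"wz":0.05,"jaw":-1},{"tx":0,"ty":0,"tz":0.4,"wx":0,"wy":0,"wz":0,"jaw":-1},{"tx":0,"ty":0,"tz":0.3,"wx":0,"wy":0,"wz":0,"jaw":-1},{"tx":0,"ty":0,"tz":0.1,"wx":0,"wy":0,"wz":0,"jaw":-1},{"tx":0,"ty":0,"tz":0,"wx":0,"wy":0,"wz":0,"jaw":-1}])

```text
t: 26.58
ee_pos: [0.509, 0.1546, 0.0374]
tool_rot: [1.0, 0.022, -0.0, 0.001]
contact_force: [0.3, -0.2, -1.1]
finger_gap: 0.687
```

```bash
python3 goal.py 0.5098 0.1588 0.019 2.75
```

```text
t 26.58 p [0.509  0.1546 0.0374] q [ 9.998e-01  2.150e-02 -1.000e-04  6.000e-04] F [ 0.3 -0.2 -1.1] gap 0.687
t units [ 0.03 -0.14  0.61] w units [ 0.01  0.   -0.06]
```

>>> servo_tool(rows=[{"tx":0.02,"ty":-0.14,"tz":0.15,"wx":0,"wy":0,"wz":-0.06,"jaw":-1},{"tx":0,"ty":0,"tz":0.15,"wx":0,"wy":0,"wz":0,"jaw":-1},{"tx":0,"ty":0,"tz":0,"wx":0,"wy":0,"wz":0,"jaw":-1}])

```text
t: 26.83
ee_pos: [0.5099, 0.1585, 0.0281]
tool_rot: [1.0, 0.024, 0.0, 0.001]
contact_force: [-0.7, -0.2, -1.5]
finger_gap: 0.686
```

```bash
python3 goal.py 0.5098 0.1588 0.019 2.75
```

```text
t 26.83 p [0.5099 0.1585 0.0281] q [9.997e-01 2.380e-02 3.000e-04 5.000e-04] F [-0.7 -0.2 -1.5] gap 0.686
t units [-0.   -0.01  0.3 ] w units [ 0.01 -0.01 -0.01]
```

>>> servo_tool(rows=[{"tx":-0.01,"ty":0,"tz":0.12,"wx":0,"wy":0,"wz":0,"jaw":-1},{"tx":0,"ty":0,"tz":0.1,"wx":0,"wy":0,"wz":0,"jaw":-1},{"tx":0,"ty":0,"tz":0,"wx":0,"wy":0,"wz":0,"jaw":-1}])

```text
t: 27.08
ee_pos: [0.5103, 0.1589, 0.0227]
tool_rot: [1.0, 0.024, 0.001, 0.0]
contact_force: [-0.5, -0.4, -1.9]
finger_gap: 0.686
```

>>> servo_tool(rows=[{"tx":-0.02,"ty":0,"tz":0.1,"wx":0,"wy":-0.02,"wz":0,"jaw":-1},{"tx":0,"ty":0,"tz":0,"wx":0,"wy":0,"wz":0,"jaw":-1}])

```text
t: 27.25
ee_pos: [0.5106, 0.1592, 0.0211]
tool_rot: [1.0, 0.024, 0.001, 0.0]
contact_force: [-0.3, 0.3, -2.9]
finger_gap: 0.689
```

>>> servo_tool(rows=[{"tx":-0.03,"ty":0,"tz":0.1,"wx":0,"wy":-0.02,"wz":0,"jaw":-1},{"tx":0,"ty":0,"tz":0,"wx":0,"wy":0,"wz":0,"jaw":-1}])

```text
t: 27.42
ee_pos: [0.5111, 0.1595, 0.0199]
tool_rot: [1.0, 0.024, 0.002, -0.0]
contact_force: [0.2, 0.2, -2.5]
finger_gap: 0.685
```

>>> servo_tool(rows=[{"tx":0,"ty":0,"tz":0,"wx":0,"wy":0,"wz":0,"jaw":1},{"tx":0,"ty":0,"tz":0,"wx":0,"wy":0,"wz":0,"jaw":1},{"tx":0,"ty":0,"tz":-0.4,"wx":0,"wy":0,"wz":0,"jaw":1},{"tx":0,"ty":0,"tz":-0.6,"wx":0,"wy":0,"wz":0,"jaw":1}])

```text
t: 27.75
ee_pos: [0.5091, 0.1591, 0.0475]
tool_rot: [1.0, 0.024, -0.0, 0.0]
contact_force: [-1.1, 0.3, 0.5]
finger_gap: 1.002
```

```bash
python3 nest.py n4; python3 - <<'E'
from h import *
grab('scene','scene4'); grab('side','side4')
E
```

```text
n 10988 peak z 80.1 y 0.5 yaw -0.04 tilt -0.01 deg x [-28.6  30. ] y [-21.6  24.4]
```

View pics/n4c.png

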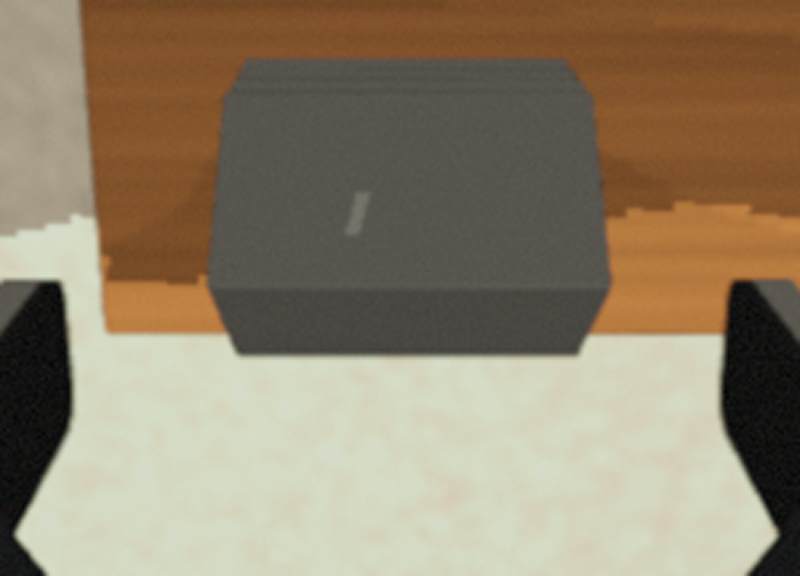

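View pics/scene4.png

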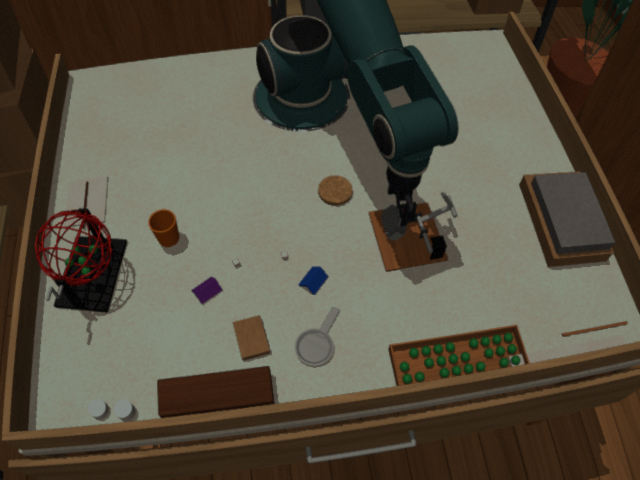

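View pics/side4.png

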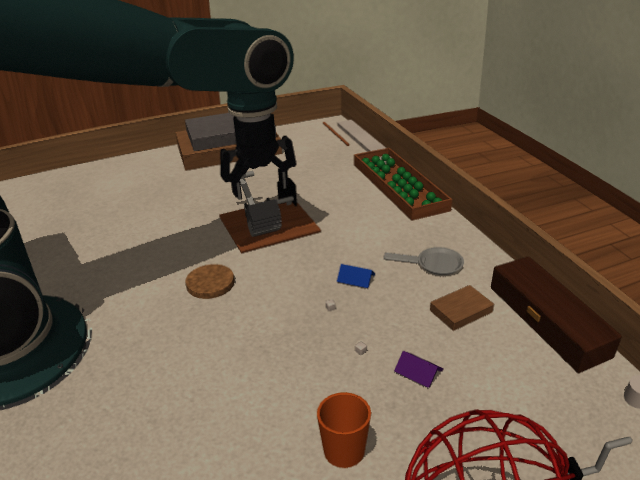

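>>> servo_tool(rows=[{"tx":0,"ty":0,"tz":-0.9,"wx":0,"wy":0,"wz":0,"jaw":1},{"tx":0,"ty":0,"tz":-0.9,"wx":0,"wy":0,"wz":0,"jaw":-1},{"tx":0,"ty":0,"tz":-0.9,"wx":0,"wy":0,"wz":0,"jaw":-1},{"tx":0,"ty":0,"tz":-0.9,"wx":0,"wy":0,"wz":0,"jaw":-1},{"tx":0,"ty":0,"tz":-0.9,"wx":0,"wy":0,"wz":0,"jaw":-1},{"tx":0,"ty":0,"tz":0,"wx":0,"wy":0,"wz":0,"jaw":-1}])

```text
t: 28.4
ee_pos: [0.5079, 0.1589, 0.1856]
tool_rot: [1.0, 0.024, -0.001, 0.001]
contact_force: [0.5, -0.5, 0.5]
finger_gap: 0.3
```

```bash
python3 goal.py 0.5006 0.343 0.19 2.75; python3 - <<'E'
from h import *
im,d,c=grab('scene','scene5'); W=cloud(c,d)
for u,v in [(440,205),(425,215),(450,200),(422,190),(530,190),(565,200),(540,240)]: print(u,v,np.round(W[v,u],3))
f=cv2.resize(im[150:290,360:520],None,fx=5,fy=4.2,interpolation=cv2.INTER_CUBIC);cv2.imwrite('pics/k1.png',cv2.cvtColor(f,cv2.COLOR_RGB2BGR))
a=np.deg2rad(2.75); o=np.array([.5096,.1584]); ex=np.array([np.cos(a),np.sin(a)]); ey=np.array([-ex[1],ex[0]])
for y,z in [(144.6,72.8),(110,134)]: print(w2px(c,[*(o+ey*y/1000),z/1000]))
E
```

```text
t 28.4 p [0.5079 0.1589 0.1856] q [ 9.997e-01  2.430e-02 -1.300e-03  6.000e-04] F [ 0.5 -0.5  0.5] gap 0.3
t units [ 0.06 -6.14 -0.15] w units [0.01 0.03 0.01]
440 205 [ 0.45   0.305 -0.   ]
425 215 [0.506 0.241 0.046]
450 200 [0.489 0.305 0.075]
422 190 [0.397 0.269 0.001]
530 190 [0.466 0.54  0.046]
565 200 [0.531 0.602 0.08 ]
540 240 [0.598 0.532 0.01 ]
[[450.56333636 205.14702306]]
[[442.24027847 192.29449174]]
```

View pics/k1.png

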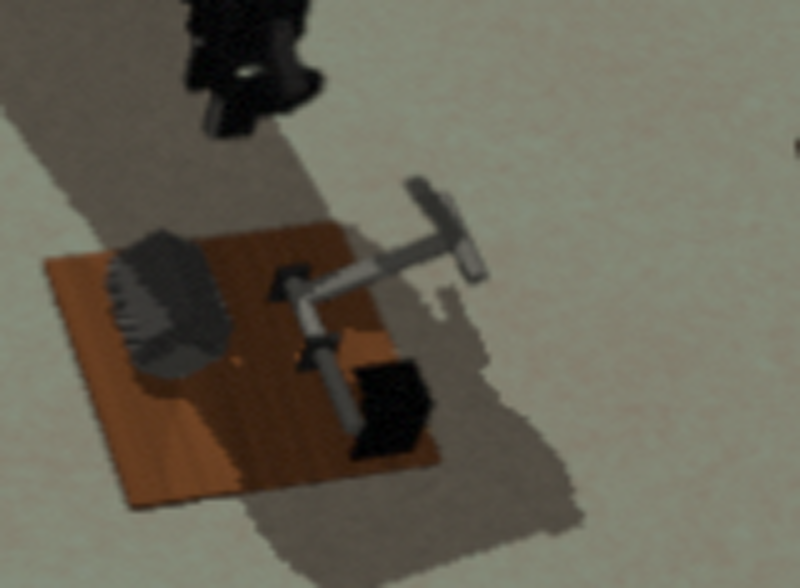

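>>> servo_tool(rows=[{"tx":0,"ty":-0.8,"tz":0,"wx":0,"wy":0,"wz":0,"jaw":-1},{"tx":0,"ty":-0.9,"tz":0,"wx":0,"wy":0,"wz":0,"jaw":-1},{"tx":0,"ty":-0.9,"tz":0,"wx":0,"wy":0,"wz":0,"jaw":-1},{"tx":0,"ty":-0.9,"tz":0,"wx":0,"wy":0,"wz":0,"jaw":-1},{"tx":0,"ty":-0.9,"tz":0,"wx":0,"wy":0,"wz":0,"jaw":-1},{"tx":0,"ty":-0.9,"tz":0,"wx":0,"wy":0,"wz":0,"jaw":-1},{"tx":0,"ty":-0.6,"tz":0,"wx":0,"wy":0,"wz":0,"jaw":-1},{"tx":0,"ty":0,"tz":0,"wx":0,"wy":0,"wz":0,"jaw":-1}])

```text
t: 29.12
ee_pos: [0.4959, 0.3412, 0.1704]
tool_rot: [1.0, 0.022, -0.007, 0.003]
contact_force: [-0.3, -0.0, 0.9]
finger_gap: 0.002
```

```bash
python3 goal.py 0.5006 0.343 0.03 2.75
```

```text
t 29.12 p [0.4959 0.3412 0.1704] q [ 0.9997  0.0224 -0.0072  0.0034] F [-0.3 -0.   0.9] gap 0.002
t units [ 0.23 -0.08  4.68] w units [ 0.07  0.17 -0.04]
```

>>> servo_tool(rows=[{"tx":0.23,"ty":-0.08,"tz":0.7,"wx":0.07,"wy":0.17,"wz":-0.04,"jaw":-1},{"tx":0,"ty":0,"tz":0.9,"wx":0,"wy":0,"wz":0,"jaw":-1},{"tx":0,"ty":0,"tz":0.9,"wx":0,"wy":0,"wz":0,"jaw":-1},{"tx":0,"ty":0,"tz":0.9,"wx":0,"wy":0,"wz":0,"jaw":-1},{"tx":0,"ty":0,"tz":0.6,"wx":0,"wy":0,"wz":0,"jaw":-1},{"tx":0,"ty":0,"tz":0,"wx":0,"wy":0,"wz":0,"jaw":-1}])

```text
t: 29.62
ee_pos: [0.4996, 0.3419, 0.0376]
tool_rot: [1.0, 0.026, -0.002, 0.002]
contact_force: [-1.1, 0.2, -1.5]
finger_gap: -0.002
```

```bash
python3 goal.py 0.5018 0.322 0.028 2.75
```

```text
t 29.62 p [0.4996 0.3419 0.0376] q [ 0.9997  0.0255 -0.0024  0.002 ] F [-1.1  0.2 -1.5] gap -0.002
t units [0.04 0.67 0.32] w units [0.05 0.06 0.04]
```

Descend the last bit and approach the bar.

>>> servo_tool(rows=[{"tx":0.04,"ty":0,"tz":0.3,"wx":0.05,"wy":0.06,"wz":0.04,"jaw":-1},{"tx":0.02,"ty":0.2,"tz":0,"wx":0,"wy":0,"wz":0,"jaw":-1},{"tx":0.02,"ty":0.2,"tz":0,"wx":0,"wy":0,"wz":0,"jaw":-1},{"tx":0,"ty":0,"tz":0,"wx":0,"wy":0,"wz":0,"jaw":-1}])

```text
t: 29.95
ee_pos: [0.5024, 0.3277, 0.0276]
tool_rot: [1.0, 0.024, -0.0, 0.0]
contact_force: [0.4, -0.9, 1.2]
finger_gap: 0.002
```

```bash
python3 goal.py 0.5018 0.322 0.028 2.75; python3 - <<'E'
from h import *
im,d,c=grab('scene'); 
f=cv2.resize(im[130:270,380:500],None,fx=5,fy=4.2,interpolation=cv2.INTER_CUBIC);cv2.imwrite('pics/k2.png',cv2.cvtColor(f,cv2.COLOR_RGB2BGR))
im,d,c=grab('side'); f=cv2.resize(im[100:280,180:340],None,fx=4,fy=3.3);cv2.imwrite('pics/k2s.png',cv2.cvtColor(f,cv2.COLOR_RGB2BGR))
E
```

```text
t 29.95 p [0.5024 0.3277 0.0276] q [ 9.997e-01  2.360e-02 -4.000e-04  2.000e-04] F [ 0.4 -0.9  1.2] gap 0.002
t units [-0.03  0.19 -0.01] w units [ 0.01  0.01 -0.01]
```

View pics/k2.png

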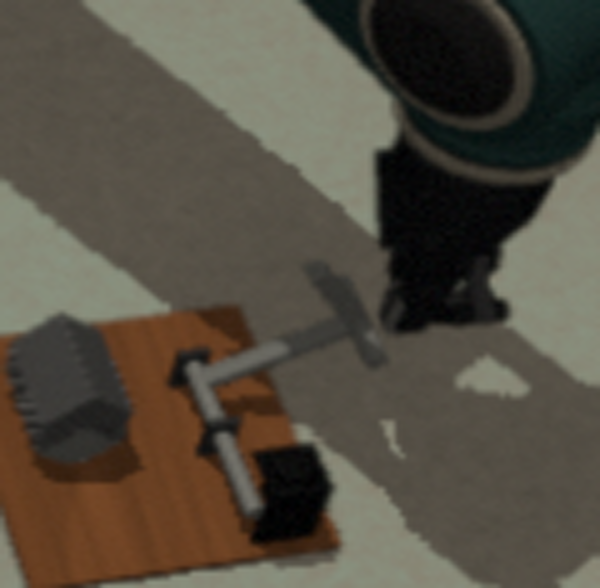

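View pics/k2s.png

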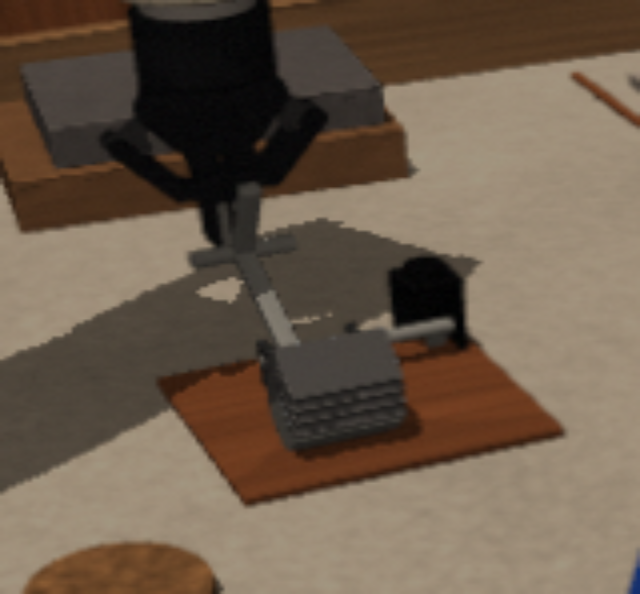

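>>> servo_tool(rows=[{"tx":0,"ty":0.2,"tz":0,"wx":0,"wy":0,"wz":0,"jaw":-1},{"tx":0,"ty":0.2,"tz":0,"wx":0,"wy":0,"wz":0,"jaw":-1},{"tx":0,"ty":0.2,"tz":-0.05,"wx":0,"wy":0,"wz":0,"jaw":-1},{"tx":0,"ty":0.2,"tz":-0.1,"wx":0,"wy":0,"wz":0,"jaw":-1},{"tx":0,"ty":0,"tz":0,"wx":0,"wy":0,"wz":0,"jaw":-1}])

```text
t: 30.47
ee_pos: [0.5052, 0.3146, 0.0428]
tool_rot: [1.0, 0.025, 0.005, -0.013]
contact_force: [-0.6, -0.0, -0.3]
finger_gap: 0.0
```

```bash
python3 goal.py 0.5054 0.2453 0.055 2.75; python3 - <<'E'
from h import *
im,d,c=grab('scene'); 
f=cv2.resize(im[130:270,380:500],None,fx=5,fy=4.2,interpolation=cv2.INTER_CUBIC);cv2.imwrite('pics/k3.png',cv2.cvtColor(f,cv2.COLOR_RGB2BGR))
E
```

```text
t 30.47 p [0.5052 0.3146 0.0428] q [ 0.9996  0.0249  0.0045 -0.0127] F [-0.6 -0.  -0.3] gap 0.0
t units [-0.11  2.3  -0.46] w units [-0.29 -0.11  0.02]
```

View pics/k3.png

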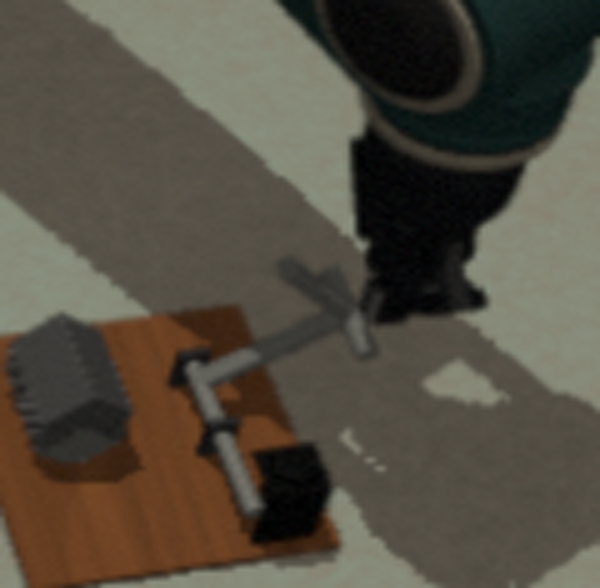

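```bash
python3 - <<'E'
from h import *
s=st(); print(s['ft_torque'])
im,d,c=grab('side'); f=cv2.resize(im[60:260,180:340],None,fx=4,fy=3);cv2.imwrite('pics/k3s.png',cv2.cvtColor(f,cv2.COLOR_RGB2BGR))
im,d,c=grab('wrist','k3w')
E
```

```text
t 30.52 p [0.5053 0.3147 0.0426] q [ 0.9996  0.0248  0.0046 -0.0126] F [-0.7  7.4  4.2] gap -0.001
[ 1.2798074   0.16226376 -0.00721553]
```

View pics/k3s.png

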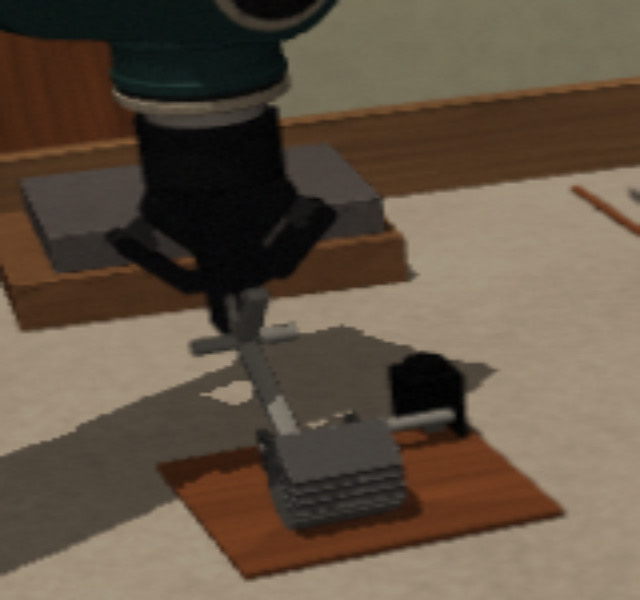

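View pics/k3w.png

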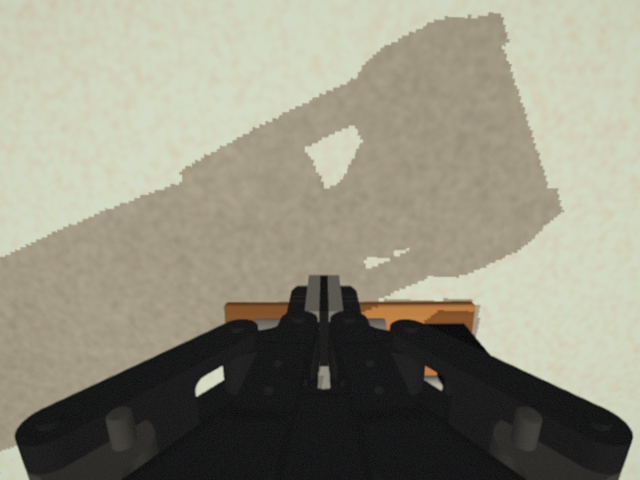

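>>> servo_tool(rows=[{"tx":-0.05,"ty":-0.3,"tz":0,"wx":-0.15,"wy":-0.05,"wz":0,"jaw":-1},{"tx":-0.05,"ty":-0.3,"tz":0.2,"wx":-0.15,"wy":-0.05,"wz":0,"jaw":-1},{"tx":0,"ty":0,"tz":0.2,"wx":0,"wy":0,"wz":0,"jaw":-1},{"tx":0,"ty":0,"tz":0.1,"wx":0,"wy":0,"wz":0,"jaw":-1},{"tx":0,"ty":0,"tz":0,"wx":0,"wy":0,"wz":0,"jaw":-1}])

```text
t: 31.03
ee_pos: [0.5011, 0.3337, 0.0253]
tool_rot: [1.0, 0.025, 0.0, 0.003]
contact_force: [-0.5, 0.1, -0.3]
finger_gap: 0.002
```

```bash
python3 goal.py 0.5018 0.325 0.022 2.75
```

```text
t 31.03 p [0.5011 0.3337 0.0253] q [9.997e-01 2.480e-02 1.000e-04 2.800e-03] F [-0.5  0.1 -0.3] gap 0.002
t units [0.01 0.29 0.11] w units [ 0.07 -0.    0.02]
```

>>> servo_tool(rows=[{"tx":0,"ty":0.25,"tz":0.1,"wx":0.07,"wy":0,"wz":0,"jaw":-1},{"tx":0,"ty":0.2,"tz":0.05,"wx":0,"wy":0,"wz":0,"jaw":-1},{"tx":0,"ty":0.15,"tz":-0.1,"wx":0,"wy":0,"wz":0,"jaw":-1},{"tx":0,"ty":0.1,"tz":-0.15,"wx":0,"wy":0,"wz":0,"jaw":-1}])

```text
t: 31.37
ee_pos: [0.5019, 0.3154, 0.0288]
tool_rot: [1.0, 0.025, 0.0, -0.005]
contact_force: [-1.7, 2.2, 1.8]
finger_gap: 0.0
```

```bash
cat > arc.py <<'E'
from h import *
import sys
s=st(); o=np.array([.5096,.1584]); a=np.deg2rad(2.75)
p=s['ee_pos'][:2]-o; xr=p@[np.cos(a),np.sin(a)]*1000; yr=p@[-np.sin(a),np.cos(a)]*1000
by=yr-17; th=np.arcsin(np.clip((by-70)/86,-1,1)); bz=30+86*np.cos(th); tip=s['ee_pos'][2]*1000+36
print('xr %.1f yr %.1f -> theta %.2f bar z %.1f tip z %.1f bar-tip %.1f'%(xr,yr,th,bz,tip,bz-tip), 'torque',np.round(s['ft_torque'],2))
Rt=R.from_quat(s['tool_rot']);Rg=R.from_euler('z',2.75,degrees=True)*R.from_matrix(np.diag([1.,-1,-1])); print('w',np.round(np.rad2deg((Rt.inv()*Rg).as_rotvec())/5,2))
E
python3 arc.py
```

```text
t 31.37 p [0.5019 0.3154 0.0288] q [ 9.997e-01  2.540e-02  1.000e-04 -5.300e-03] F [-1.7  2.2  1.8] gap 0.0
xr -0.2 yr 157.2 -> theta 0.95 bar z 79.7 tip z 64.8 bar-tip 14.9 torque [ 0.22  0.26 -0.06]
w [-0.12 -0.01  0.03]
```

Contact is good: the bar sits 15 mm above the tips and the force is low. Following the arc.

>>> servo_tool(rows=[{"tx":0,"ty":0.12,"tz":-0.15,"wx":-0.1,"wy":0,"wz":0,"jaw":-1},{"tx":0,"ty":0.13,"tz":-0.14,"wx":0,"wy":0,"wz":0,"jaw":-1},{"tx":0,"ty":0.15,"tz":-0.12,"wx":0,"wy":0,"wz":0,"jaw":-1},{"tx":0,"ty":0.15,"tz":-0.12,"wx":0,"wy":0,"wz":0,"jaw":-1}])

```text
t: 31.7
ee_pos: [0.5032, 0.2976, 0.0474]
tool_rot: [1.0, 0.025, 0.001, -0.003]
contact_force: [-1.5, 2.5, 2.5]
finger_gap: 0.003
```

```bash
python3 arc.py
```

```text
t 31.7 p [0.5032 0.2976 0.0474] q [ 0.9997  0.025   0.0013 -0.0031] F [-1.5  2.5  2.5] gap 0.003
xr 0.3 yr 139.3 -> theta 0.65 bar z 98.2 tip z 83.4 bar-tip 14.9 torque [ 0.4   0.18 -0.07]
w [-0.07 -0.03  0.02]
```

>>> servo_tool(rows=[{"tx":0,"ty":0.16,"tz":-0.1,"wx":-0.07,"wy":0,"wz":0,"jaw":-1},{"tx":0,"ty":0.17,"tz":-0.09,"wx":0,"wy":0,"wz":0,"jaw":-1},{"tx":0,"ty":0.18,"tz":-0.07,"wx":0,"wy":0,"wz":0,"jaw":-1},{"tx":0,"ty":0.18,"tz":-0.06,"wx":0,"wy":0,"wz":0,"jaw":-1}])

```text
t: 32.03
ee_pos: [0.5046, 0.2734, 0.0581]
tool_rot: [1.0, 0.025, 0.002, 0.001]
contact_force: [0.6, 1.3, 0.4]
finger_gap: 0.002
```

```bash
python3 arc.py
```

```text
t 32.03 p [0.5046 0.2734 0.0581] q [9.997e-01 2.450e-02 1.700e-03 7.000e-04] F [0.6 1.3 0.4] gap 0.002
xr 0.6 yr 115.1 -> theta 0.33 bar z 111.3 tip z 94.1 bar-tip 17.2 torque [0.03 0.01 0.01]
w [ 0.02 -0.04  0.01]
```

>>> servo_tool(rows=[{"tx":0,"ty":0.15,"tz":-0.04,"wx":0,"wy":0,"wz":0,"jaw":-1},{"tx":0,"ty":0.15,"tz":-0.02,"wx":0,"wy":0,"wz":0,"jaw":-1},{"tx":0,"ty":0.13,"tz":0,"wx":0,"wy":0,"wz":0,"jaw":-1},{"tx":0,"ty":0.1,"tz":0,"wx":0,"wy":0,"wz":0,"jaw":-1}])

```text
t: 32.37
ee_pos: [0.5054, 0.2543, 0.0596]
tool_rot: [1.0, 0.024, 0.001, 0.001]
contact_force: [-0.1, -0.8, -0.3]
finger_gap: 0.003
```

```bash
python3 arc.py;python3 - <<'E'
from h import *
im,d,c=grab('side'); f=cv2.resize(im[60:260,180:340],None,fx=4,fy=3);cv2.imwrite('pics/k4s.png',cv2.cvtColor(f,cv2.COLOR_RGB2BGR))
E
```

```text
t 32.37 p [0.5054 0.2543 0.0596] q [0.9997 0.024  0.0013 0.0013] F [-0.1 -0.8 -0.3] gap 0.003
xr 0.4 yr 96.0 -> theta 0.10 bar z 115.5 tip z 95.6 bar-tip 19.9 torque [0.02 0.01 0.02]
w [ 0.03 -0.03  0.  ]
```

View pics/k4s.png

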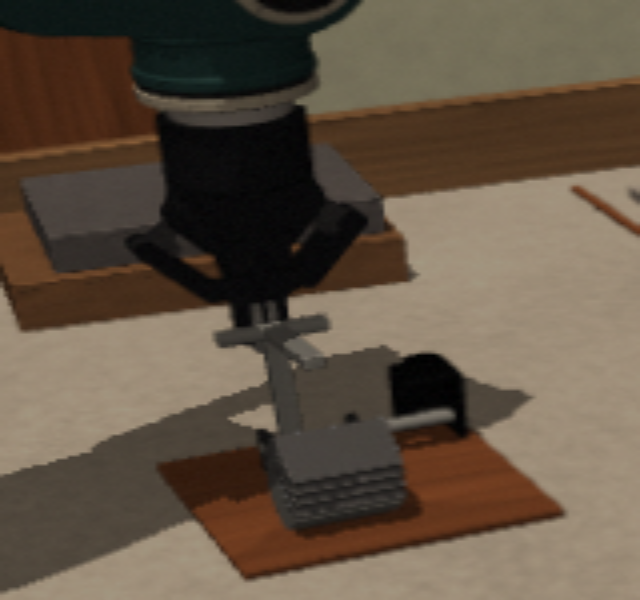

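Nearly upright. I'll push slowly to the stop.

>>> servo_tool(rows=[{"tx":0,"ty":0.08,"tz":0,"wx":0,"wy":0,"wz":0,"jaw":-1},{"tx":0,"ty":0.08,"tz":0,"wx":0,"wy":0,"wz":0,"jaw":-1},{"tx":0,"ty":0.08,"tz":0,"wx":0,"wy":0,"wz":0,"jaw":-1}])

```text
t: 32.67
ee_pos: [0.5055, 0.2462, 0.0591]
tool_rot: [1.0, 0.024, 0.001, 0.002]
contact_force: [0.5, -1.0, 0.4]
finger_gap: -0.0
```

```bash
python3 arc.py
```

```text
t 32.67 p [0.5055 0.2462 0.0591] q [9.997e-01 2.400e-02 9.000e-04 1.500e-03] F [ 0.5 -1.   0.4] gap -0.0
xr 0.1 yr 87.9 -> theta 0.01 bar z 116.0 tip z 95.1 bar-tip 20.9 torque [-0.01  0.03  0.07]
w [ 0.04 -0.02  0.  ]
```

>>> servo_tool(rows=[{"tx":0,"ty":0.05,"tz":0,"wx":0,"wy":0,"wz":0,"jaw":-1},{"tx":0,"ty":0.04,"tz":0,"wx":0,"wy":0,"wz":0,"jaw":-1}])

```text
t: 32.83
ee_pos: [0.5056, 0.2454, 0.0592]
tool_rot: [1.0, 0.024, 0.001, -0.001]
contact_force: [-0.4, 17.4, -3.2]
finger_gap: 0.003
```

```bash
python3 arc.py;python3 - <<'E'
from h import *
im,d,c=grab('side'); f=cv2.resize(im[60:260,180:340],None,fx=4,fy=3);cv2.imwrite('pics/k5s.png',cv2.cvtColor(f,cv2.COLOR_RGB2BGR))
E
```

```text
t 32.83 p [0.5056 0.2454 0.0592] q [ 9.997e-01  2.420e-02  1.000e-03 -9.000e-04] F [-0.4 17.4 -3.2] gap 0.003
xr 0.1 yr 87.1 -> theta 0.00 bar z 116.0 tip z 95.2 bar-tip 20.8 torque [ 2.71 -0.04  0.  ]
w [-0.02 -0.02  0.01]
```

View pics/k5s.png

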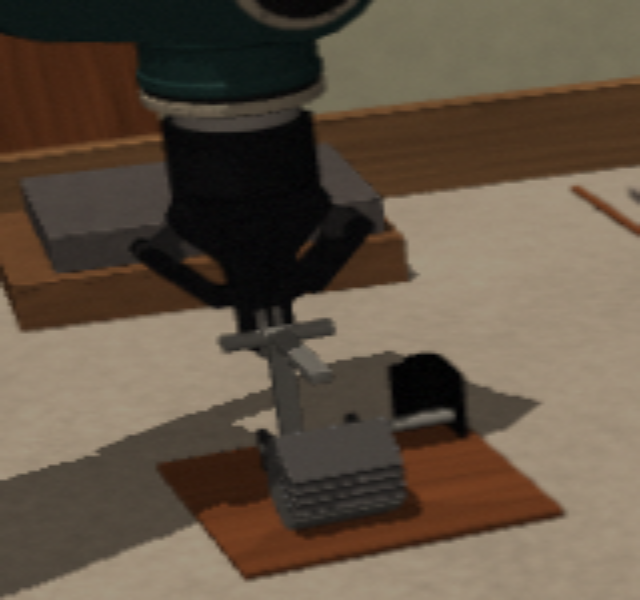

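At the stop: 17 N and theta 0. Back straight off outwards, then up.

>>> servo_tool(rows=[{"tx":0,"ty":-0.1,"tz":0,"wx":0,"wy":0,"wz":0,"jaw":-1},{"tx":0,"ty":-0.3,"tz":0,"wx":0,"wy":0,"wz":0,"jaw":-1},{"tx":0,"ty":-0.5,"tz":0,"wx":0,"wy":0,"wz":0,"jaw":-1},{"tx":0,"ty":-0.8,"tz":0,"wx":0,"wy":0,"wz":0,"jaw":-1},{"tx":0,"ty":-0.8,"tz":-0.4,"wx":0,"wy":0,"wz":0,"jaw":-1},{"tx":0,"ty":-0.5,"tz":-0.9,"wx":0,"wy":0,"wz":0,"jaw":-1},{"tx":0,"ty":0,"tz":-0.9,"wx":0,"wy":0,"wz":0,"jaw":-1},{"tx":0,"ty":0,"tz":-0.9,"wx":0,"wy":0,"wz":0,"jaw":-1}])

```text
t: 33.55
ee_pos: [0.4971, 0.3437, 0.1481]
tool_rot: [1.0, 0.024, -0.004, 0.002]
contact_force: [0.5, 0.0, 0.6]
finger_gap: 0.002
```

>>> servo_tool(rows=[{"tx":0,"ty":0,"tz":-0.9,"wx":0,"wy":0,"wz":0,"jaw":-1},{"tx":0,"ty":0,"tz":-0.5,"wx":0,"wy":0,"wz":0,"jaw":-1},{"tx":0,"ty":0,"tz":0,"wx":0,"wy":0,"wz":0,"jaw":-1},{"tx":0,"ty":0,"tz":0,"wx":0,"wy":0,"wz":0,"jaw":-1},{"tx":0,"ty":0,"tz":0,"wx":0,"wy":0,"wz":0,"jaw":-1}])

```text
t: 33.97
ee_pos: [0.4972, 0.3506, 0.1974]
tool_rot: [1.0, 0.026, -0.001, 0.0]
contact_force: [0.9, -0.6, 0.1]
finger_gap: 0.002
```

```bash
python3 - <<'E'
from h import *
st()
im,d,c=grab('side','sidef'); f=cv2.resize(im[110:260,180:340],None,fx=5,fy=4,interpolation=cv2.INTER_CUBIC);cv2.imwrite('pics/f1.png',cv2.cvtColor(f,cv2.COLOR_RGB2BGR))
W=cloud(c,d)
im,d,c=grab('scene','scenef'); f=cv2.resize(im[160:280,360:480],None,fx=5,fy=5,interpolation=cv2.INTER_CUBIC);cv2.imwrite('pics/f2.png',cv2.cvtColor(f,cv2.COLOR_RGB2BGR))
W2=cloud(c,d)
o=np.array([.5096,.1584]); a=np.deg2rad(2.75); ex=np.array([np.cos(a),np.sin(a)]); ey=np.array([-ex[1],ex[0]])
for w in (W,W2):
    L=w[...,:2]-o; x=L@ex*1000;y=L@ey*1000;z=w[...,2]*1000
    m=(z>100)&(z<130)&(abs(x)<40)&(y>-30)&(y<110); 
    print('keeper top',m.sum(),'y',np.percentile(y[m],[2,98]),'zmax',np.percentile(z[m],98))
    b=m&(abs(x)>12); print('bar y',np.median(y[b]),'z',np.median(z[b]),'x',np.percentile(x[b],[2,98]))
    g=(z>60)&(z<90)&(abs(x)<33)&(abs(y)<25); print('nest x',np.percentile(x[g],[2,98]),'zmax',np.percentile(z[g],99))
E
```

```text
t 33.97 p [0.4972 0.3506 0.1974] q [ 9.997e-01  2.600e-02 -8.000e-04  2.000e-04] F [ 0.9 -0.6  0.1] gap 0.002
keeper top 295 y [-0.42789937 72.9363221 ] zmax 123.10233062282538
bar y 66.49473469664412 z 119.16480786077204 x [-29.73369987  30.500343  ]
nest x [-28.23798543  30.14962066] zmax 78.99902032931458
keeper top 280 y [ 1.0970666  75.49383419] zmax 125.37187398983119
bar y 69.19148450473608 z 120.52166482123727 x [-24.18513296  34.05834918]
nest x [-26.32991213  32.37077511] zmax 80.86792060340667
```

View pics/f1.png

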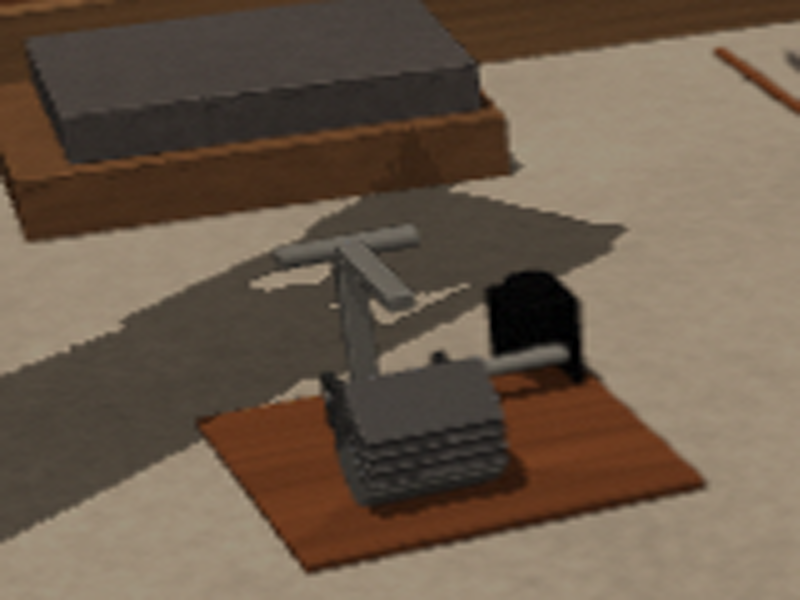

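View pics/f2.png

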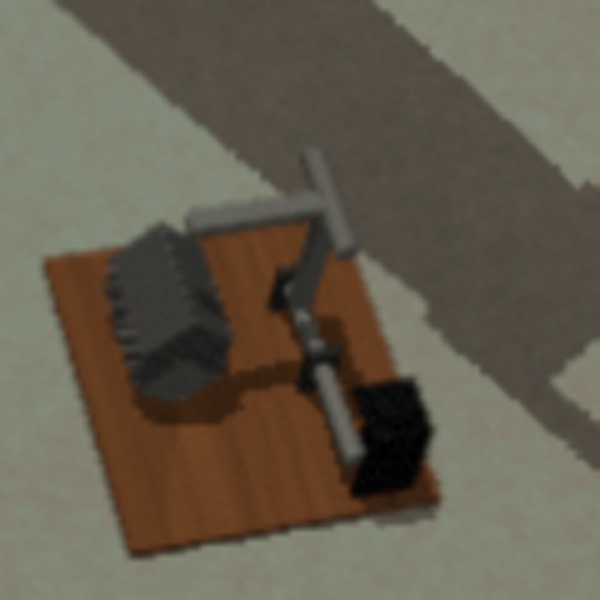

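View pics/scenef.png

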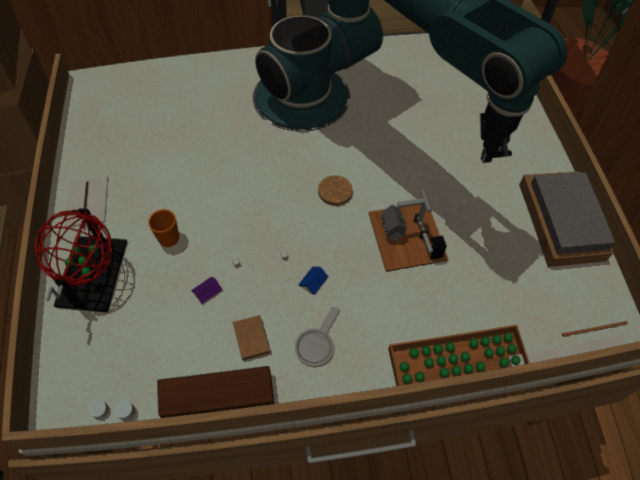

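The four guards are nested, the keeper stands upright, and the bystanders and look-alikes haven't moved. No other grey guards are in view.

```bash
python3 - <<'E'
from rig import finish_job
print(finish_job())
E
```

```text
the job is handed in; nothing more can be done
None
```

I handed the job in at about 34 s of robot time. I pressed the release button until the keeper dropped. Then I nested all four grey guards in view, one by one, over the ridge and pushed the keeper back to its upright stop.

**Last checks that passed:**
- **Nest:** after the fourth guard the peak read 80.1 mm. 79 mm is expected, and readings near the ridge ran about 1.3 mm high. Yaw and tilt against the ridge were under 0.1°, and in the side view the four guards look flush.
- **Keeper:** it stayed upright after the arm backed away, with the bar about 119–120 mm up in the camera readings (expected 116 mm) and the arm over the ridge.
- **Other things:** the blue and purple look-alikes and the bystanders looked unmoved in the final scene picture.

**What disagreed or was off:**
- **Fingertip height:** the fingertips sat about 36 mm above the reported tool point. I worked with the measured offset, after a hard press of about 31 N on the button.
- **End alignment:** the top guard read about 0.5 mm further along the ridge than the first one. I left it.
- **Keeper push:** the first push slid along the bar and tilted the tool slightly, so I backed off and redid it along the arc. It ended with about 17 N against the stop.

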